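# Pull in the tray of ring weights and load the weight stand

## Task

With the pull hook, reach over the near rim of the tray of ring weights, hook behind it and drag the tray in until its near edge has crossed the grey strip on the counter; do not pull the tray or take the weights by hand while it is still far away. Then swing up the hold-down arm of the weight stand if that is not yet done, thread every ring weight fully home down the post, the largest at the bottom and each next smaller one on top of it, and only then lower the arm all the way again. At the end the pull hook stands upright on its grey mat again, the tray is still at the strip, and the other things on the counter have been left alone.

Things in the scene. Friction and masses are not known exactly. Their poses are not given: they have to be found in the camera images.
- post_foot (a point): foot centre of the weight stand's post, on top of its grey base plate (15 mm thick, 130 mm wide, fixed). Steel post 18 mm in diameter, 84 mm tall above this point, last 10 mm tapered. z up; +x points along the plate to the column (36 x 46 mm, 85 mm tall, centred at x = 120 mm) with the hold-down arm's pivot at x = 120, z = 102 mm. The plate spans x = -85 to 175 mm
- bar (a joint): angle of the hold-down arm (rad): 0 = lowered (stop), level over the post, pointing to -x of post_foot, 12 mm clear of the post's tip; grows as the free end swings up and away; stop at 1.9, past upright. Bar 14 mm wide, 12 mm thick; pivot axis level, parallel to post_foot's y, at x = 120, z = 102 mm there. Stiff by friction (1 N at the tab), stays where it is left
- bar_tab (a point): middle of the black grip tab at the arm's free end: a block 16 mm wide across the arm (y), 22 mm along it, 28 mm tall, from 16 mm below to 12 mm above this point when lowered. The point lies 150 mm from the pivot along the arm and 10 mm above the pivot when lowered. Its axes turn with the arm
- mat: grey fabric mat for the pull hook, a thin sheet on the counter, 300 mm along its x, 140 mm along its y, origin at its centre
- strip_mid (a point): middle of the grey strip, 18 mm wide and 360 mm long, stuck flat on the counter; x points away from the robot (yaw 0), and the strip runs along y
- hook: pull hook, 168 mm long, 0.28 kg, standing upright. Handle 22 mm wide (y), 90 mm long (x), top at z = 46 mm, on a foot 60 mm wide (y), 6 mm thick; origin on the underside below the handle's middle. A level 10 mm rod (z = 37 mm) leads to +x and ends in the blade: an upright plate 66 mm wide (y), 6 mm thick (x), centred at x = 120 mm, from z = 0 to 42 mm
- hook_blade (a point): middle of the lower edge of the pull hook's blade (x = 120 mm, z = 0 in the hook's frame), axes as the hook's
- tray: loose shallow aluminium tray, 160 mm (x) by 320 mm (y), 0.5 kg empty, origin under its centre, x away from the robot. Floor and walls 4 mm thick; near wall (-x) 20 mm high, the others 16 mm. The weights start flat on its floor in one row along y at x = +10 mm, 76 mm apart, leaving a free strip of 45 mm or more behind the near wall
- tray_front (a point): middle of the upper outer edge of the tray's near wall (x = -80 mm, z = 20 mm in the tray's frame)
- w1: loose grey ring weight, 70 mm in outer diameter, bore 26 mm, 26 mm tall, 0.42 kg, origin at the middle of its underside, z along its axis; may be absent
- w1_mid (a point): centre of the 70 mm ring weight, half-way up its bore, z along its axis
- w2: loose grey ring weight, 61 mm in outer diameter, bore 26 mm, 26 mm tall, 0.32 kg, origin at the middle of its underside, z along its axis; may be absent
- w2_mid (a point): centre of the 61 mm ring weight, half-way up its bore, z along its axis
- w3: loose grey ring weight, 52 mm in outer diameter, bore 26 mm, 26 mm tall, 0.23 kg, origin at the middle of its underside, z along its axis; may be absent
- w3_mid (a point): centre of the 52 mm ring weight, half-way up its bore, z along its axis
- w4: loose grey ring weight, 43 mm in outer diameter, bore 26 mm, 26 mm tall, 0.15 kg, origin at the middle of its underside, z along its axis; may be absent
- w4_mid (a point): centre of the 43 mm ring weight, half-way up its bore, z along its axis
- gel: bystander: bottle, 60 mm across, 150 mm tall, origin under its centre
- jar: bystander: low jar with a steel cap, 56 mm across, 75 mm tall, origin under its centre
- cup: bystander: white cup, 70 mm across, 85 mm tall, origin under its centre
- case: bystander: flat grey case, 160 x 70 x 35 mm tall, origin under its centre

How it is judged:
By the outcome, as a careful person would: the job done as asked, in the order asked, and still so for the second after the job is handed in, with the robot touching nothing.
Of w1, w2, w3, w4 only 2 to 3 are there at a start; the rules pass over those that are not, and their reading is None.
At some moment in a run one of hook, tray may be knocked a few centimetres aside while the robot is not near it.
Once in a run the grip may slacken for a moment while it holds something.
It also fails if it takes over 210 s, if anything falls off the work surface, if the arm or the gripper's body presses on something with over 40 N, if the wrist force passes 120 N, or if a joint passes its speed limit or range.

## Robot

A 7-joint arm with a two-finger parallel gripper is mounted at the origin on the work surface. World frame = base frame: x ahead of the robot, y to its left, z up, the work surface at z = 0. Lengths are in m, angles in rad, forces in N, time in s.
With the tool pointing down it reaches from about 0.425 to 0.825 m from the base axis. Payload 3.6 kg.
Tool frame: the origin (TCP) lies at the very end of the fingers, on their centre line; the grasp point (between the pads) lies 19 mm behind it; z points along the fingers, y is the line along which they close (so a half turn about z gives the same grasp; the last joint's range is limited). The gripper opens to 93 mm and grips with 3 to 60 N. Pads are 15 mm wide; open, the fingers measure 128 mm over their backs; the gripper's body (75 mm by 188 mm) begins 65 mm behind the grasp point.
Start: joints at [1.234, 0.615, -0.013, 1.423, 0.008, 1.103, -0.04], TCP at [0.199, -0.619, 0.219] pointing down, gripper open.
Joint ranges: [-3.12, 3.12], [-0.3, 2.06], [-1.34, 1.32], [0.26, 2.42], [-1.36, 4.5], [0.01, 1.98], [-2.84, 2.84]. Speed limits (rad/s): [2.79, 2.79, 3.14, 3.14, 3.14, 3.14, 3.14].

## Interface

Orientations are given as a unit quaternion [x, y, z, w].
In Python, from bench import bot gives the robot as it stands. The module is installed in compiled form; this text tells all that it offers.
- The arm moves only by the tool jog_arm, never from a script. Its argument "motion" is a list that holds one entry, the list of rows, each a list of 7 numbers: the shift along the world's x, y, z in m, then the turn, a rotation vector about the world's x, y, z in units of 5 degrees (1.0 is 5 degrees), then the finger opening in m, from 0 to 0.093. A call has 1 to 10 rows; each row is the pose to reach, as a shift and turn from the pose commanded when the call began; what a row does not reach only later rows make up. A row lasts 1/12 s, in which the tool goes at most 41.7 mm and 7.16 degrees, less where a joint would pass 70% of its speed; a pose out of reach is approached as far as the arm can. A call with a gripper value outside its range is refused whole. The fingers move at their own pace and stop on an object; "grip_force" is the grip in N (left out, the last holds). Time passes only in rows, so rows that repeat a pose let the fingers close. It gives the time, the measured TCP pose, the force, the opening and the grip force at its end, in the units of the state.
- bot.state(): the state, without advancing time (a new reading comes with each control period).
- bot.grab_frame(name): name is "scene" or "side" or "wrist"; returns a dict with "pixels" (400x640x3 uint8, red, green, blue), "depth" (400x640 float32, m along the optical axis (not along the pixel's ray), 0 where there is no reading), "mtx" (3x3 intrinsics, pixels), "R" (3x3) and "t" (3): a world point X has camera coordinates R X + t. Camera axes: x right, y down, z forward; pixel columns grow to the right and rows downward; lengths in m; the calibration is good to about 2 mm. A picture is of the moment at which its call begins.
- bot.hand_in(): hands the job in; it is judged then, once.
The state is a dict: "time_s": time; "joint_positions": joint angles; "qd": joint speeds; "tau": joint torques, N m; "tool_pos": TCP position; "ee_rot": TCP orientation; "ft_force": force on the tool from outside, world axes, zero at the start; "wrist_torque": the same for the moment, N m; "grip_width": finger opening in m; "finger_force": force on a finger pad.
Only numpy, scipy, OpenCV 4.12 (cv2) and the standard library are available. Lean on these libraries where they do the work, as an engineer would, in place of code of your own. Each camera call takes 0.05 s, during which the arm holds its last target. There are 200 camera calls.

## Working session

There is one attempt and no reset: what is moved stays moved. The work goes in short steps, Python scripts to look and compute and a tool call to move; the robot and the scene stay as the last step left them, time stands still between calls to the robot, and variables do not carry over. Pictures are saved under pics/ and viewed, at most 15 in all, crops included, and the job is handed in when it is done.

Besides the shell and the picture viewer there is one more tool, called after "Request:" by a JSON object that holds its "method" and its "body". jog_arm: Moves the arm, as the interface text tells. Its arguments: {"type":"object","properties":{"motion":{"type":"array"},"grip_force":{"type":"number"}},"required":["motion"]}

```bash
mkdir -p pics
cat > h.py <<'E'
import numpy as np, cv2
from bench import bot
def grab(n,save=None):
    f=bot.grab_frame(n)
    if save: cv2.imwrite('pics/'+save,cv2.cvtColor(f['pixels'],cv2.COLOR_RGB2BGR))
    return f
def cloud(f):
    d=f['depth'].astype(float); v,u=np.mgrid[:d.shape[0],:d.shape[1]]
    K=f['mtx']; c=np.stack([(u-K[0,2])/K[0,0]*d,(v-K[1,2])/K[1,1]*d,d],-1)
    X=(c-f['t'])@f['R']; X[d==0]=np.nan; return X
def ray(f,u,v,z):
    K=f['mtx']; c=np.array([(u-K[0,2])/K[0,0],(v-K[1,2])/K[1,1],1.])
    o=-f['R'].T@f['t']; d=f['R'].T@c
    return o+d*(z-o[2])/d[2]
def st():
    s=bot.state(); print({k:np.round(s[k],3).tolist() for k in('time_s','joint_positions','tool_pos','ee_rot','ft_force','grip_width','finger_force')})
E
python3 - <<'E'
from h import *
st()
for n in('scene','side'):
    f=grab(n,n+'0.png'); print(n,f['mtx'].round(1).tolist(),(-f['R'].T@f['t']).round(3),f['R'].round(2).tolist())
    np.savez('/tmp/'+n+'.npz',**f)
E
```

```text
{'time_s': 0.0, 'joint_positions': [1.234, 0.616, -0.013, 1.425, 0.008, 1.103, -0.04], 'tool_pos': [0.199, -0.618, 0.217], 'ee_rot': [0.988, 0.155, -0.0, -0.001], 'ft_force': [0.561, -0.446, -0.075], 'grip_width': 0.093, 'finger_force': 0.0}
scene [[427.3, 0.0, 326.4], [0.0, 427.3, 196.6], [0.0, 0.0, 1.0]] [ 1.091 -0.285  0.967] [[0.47, 0.88, 0.01], [0.72, -0.38, -0.58], [-0.51, 0.28, -0.82]]
side [[490.9, 0.0, 322.6], [0.0, 490.9, 193.0], [0.0, 0.0, 1.0]] [0.178 0.856 0.826] [[-0.92, -0.38, -0.02], [-0.22, 0.57, -0.79], [0.31, -0.73, -0.61]]
```

View pics/scene0.png

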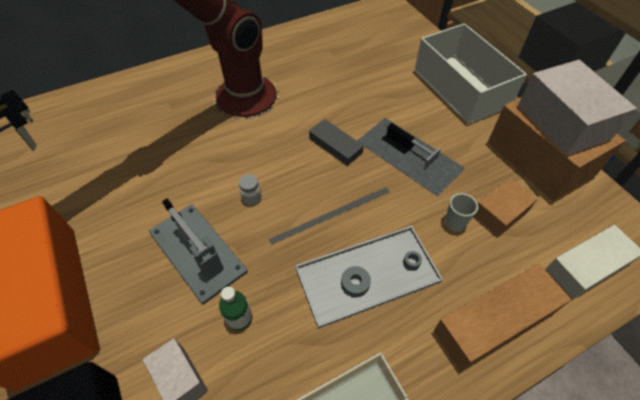

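View pics/side0.png

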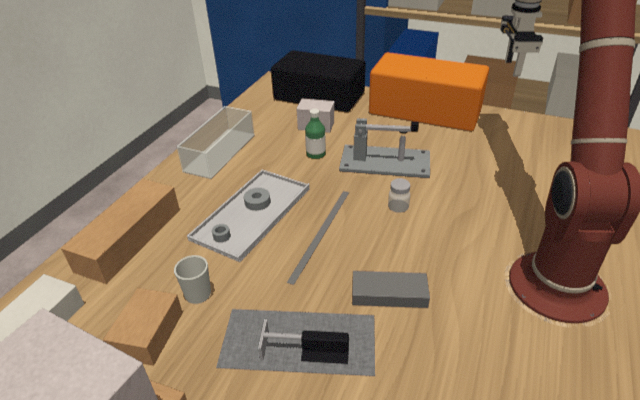

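The scene shows the stand at about (200,250) with its arm lowered and the tray at (368,275) holding two rings: a large one at (356,281) and a small one at (412,260). The strip runs from (272,241) to (388,190), the hook lies on its mat at (412,155), and the jar, bottle, cup and case stand around. Next I measure positions.

```bash
cat >> h.py <<'E'
def region(f,X,box,zlo,zhi):
    u0,v0,u1,v1=box; m=np.zeros(X.shape[:2],bool); m[v0:v1,u0:u1]=True
    return m&(X[...,2]>zlo)&(X[...,2]<zhi)
def rect(P):
    P=P[~np.isnan(P).any(1)]
    (c,s,a)=cv2.minAreaRect((P[:,:2]*1000).astype(np.float32)); return np.round(c,1),np.round(s,1),round(a,1),len(P),np.median(P[:,2]).round(4)
E
python3 - <<'E'
from h import *
F={n:dict(np.load('/tmp/'+n+'.npz')) for n in('scene','side')}
X={n:cloud(F[n]) for n in F}
g=np.array
for n,pts in dict(scene=[(330,335,'table'),(356,281,'bore'),(342,281,'ring'),(405,260,'r2')],side=[(300,330,'t')]).items():
    for u,v,l in pts: print(l,X[n][v,u].round(4))
B=dict(scene=dict(tray=(285,220,450,335,.003,.05),hookall=(370,115,450,175,.01,.08),case=(305,115,366,165,.02,.06),standplate=(145,195,250,305,.01,.02),bar=(150,190,225,262,.09,.14),jar=(235,165,265,208,.06,.09),gel=(215,280,255,330,.1,.2),cup=(440,190,480,235,.07,.1)),
 side=dict(tray=(185,165,315,258,.003,.05),hookall=(250,315,355,365,.01,.08),case=(345,265,435,310,.02,.06),standplate=(335,140,435,180,.01,.02),bar=(350,115,425,140,.09,.14),jar=(385,175,415,213,.06,.09),gel=(300,105,330,160,.1,.2),cup=(170,250,215,305,.07,.1)))
for n in B:
  for k,b in B[n].items():
    m=region(F[n],X[n],b[:4],*b[4:]); print(n,k,*rect(X[n][m]))
  print()
# strip / mat ends by rays at z=0
f=F['scene']
for u,v in [(272,241),(388,190)]: print('strip',ray(f,u,v,0).round(4))
for u,v in [(385,119),(462,160),(443,192),(361,143)]: print('mat',ray(f,u,v,0).round(4))
for u,v in [(297,267),(411,229),(440,278),(321,323)]: print('tray',ray(f,u,v,.016).round(4))
f=F['side']
for u,v in [(292,281),(347,193)]: print('strip',ray(f,u,v,0).round(4))
for u,v in [(230,311),(376,314),(374,372),(219,367)]: print('mat',ray(f,u,v,0).round(4))
for a in('scene',):
  im=cv2.cvtColor(F['scene']['pixels'],cv2.COLOR_RGB2BGR)
  A=cv2.resize(im[105:200,355:470],None,fx=4,fy=4,interpolation=3);Bm=cv2.resize(im[190:305,145:250],None,fx=3.3,fy=3.3,interpolation=3)
  H=max(A.shape[0],Bm.shape[0]);o=np.zeros((H,A.shape[1]+Bm.shape[1],3),np.uint8);o[:A.shape[0],:A.shape[1]]=A;o[:Bm.shape[0],A.shape[1]:]=Bm
  print(o.shape);cv2.imwrite('pics/crop1.png',o[:, :800])
E
```

```text
table [ 8.299e-01 -1.299e-01 -4.000e-04]
bore [ 0.7451 -0.0127  0.0027]
ring [ 0.7411 -0.0507  0.0343]
r2 [0.7624 0.1138 0.0281]
t [0.4719 0.3124 0.0023]
scene tray [747.3  25.5] [432.  317.5] 62.2 8962 0.0056
scene hookall [449.9 341.4] [170.2  67.1] 21.9 593 0.0398
scene case [333.2 155.1] [163.1  74.3] 18.6 1120 0.0359
scene standplate [ 474.5 -270.2] [263.4 247.1] 13.1 3649 0.016
scene bar [ 493.1 -318.3] [175.2  49.8] 7.1 795 0.1245
scene jar [ 396.4 -141.5] [48.1 51.7] 49.8 281 0.0757
scene gel [ 703.3 -296.5] [44.5 52.3] 4.8 509 0.1157
scene cup [722.  306.2] [67.9 68.2] 33.5 304 0.082

side tray [776.5  11.5] [379.  398.3] 23.2 5914 0.0061
side hookall [445.3 347.2] [168.1  67.7] 17.4 1356 0.0412
side case [332.3 155.9] [160.   74.2] 18.6 2249 0.0354
side standplate [ 487.5 -326.9] [259.2 137.4] 13.5 1972 0.0158
side bar [ 492.9 -332.6] [177.9  53.3] 19.3 597 0.1219
side jar [ 394.7 -140.5] [50.6 50.2] 34.2 267 0.0749
side gel [ 697.5 -288.1] [43.8 51.1] 82.8 243 0.1182
side cup [720.7 306.4] [67.9 71.1] 36.4 450 0.0812

strip [ 0.5469 -0.1477 -0.    ]
strip [0.5485 0.2064 0.    ]
mat [0.307  0.3505 0.    ]
mat [0.5575 0.4606 0.    ]
mat [0.6261 0.3392 0.    ]
mat [0.3602 0.23   0.    ]
tray [ 0.6509 -0.1253  0.016 ]
tray [0.6911 0.183  0.016 ]
tray [0.8376 0.1665 0.016 ]
tray [ 0.8011 -0.1377  0.016 ]
strip [0.5441 0.1975 0.    ]
strip [ 0.5403 -0.148  -0.    ]
mat [0.6303 0.3213 0.    ]
mat [0.342  0.2164 0.    ]
mat [0.305  0.3459 0.    ]
mat [0.5808 0.4441 0.    ]
(380, 806, 3)
```

View pics/crop1.png

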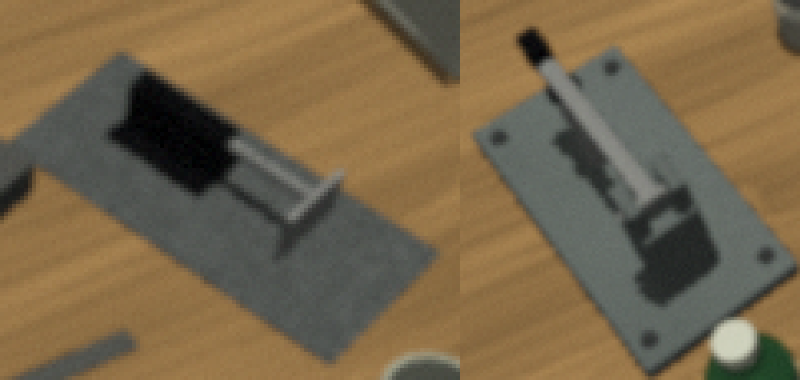

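The crop shows the hook upright with its blade to +x, and the stand's arm lowered with its tab nearest the robot. Two rings are present. I'll get a wrist view of the stand on the way.

Request:
{"method": "jog_arm", "body": {"motion": [[[0.2, 0.24, 0.12, 0, 0, 0, 0.093], [0.2, 0.24, 0.12, 0, 0, 0, 0.093], [0.2, 0.24, 0.12, 0, 0, 0, 0.093], [0.2, 0.24, 0.12, 0, 0, 0, 0.093], [0.2, 0.24, 0.12, 0, 0, 0, 0.093], [0.2, 0.24, 0.12, 0, 0, 0, 0.093], [0.2, 0.24, 0.12, 0, 0, 0, 0.093], [0.2, 0.24, 0.12, 0, 0, 0, 0.093], [0.2, 0.24, 0.12, 0, 0, 0, 0.093], [0.2, 0.24, 0.12, 0, 0, 0, 0.093]]]}}

```text
time_s: 0.93
tool_pos: [0.4014, -0.3762, 0.3394]
ee_rot: [0.987, 0.158, 0.001, 0.0]
ft_force: [-0.6, -0.4, 0.3]
grip_width: 0.0928
finger_force: 0.0
```

Run:
```python
from h import *
st(); f=grab('wrist','w1.png'); np.savez('/tmp/w1.npz',**f); print((-f['R'].T@f['t']).round(3),f['R'].round(2).tolist(),f['mtx'].round(1).tolist()); st()
```

```text
{'time_s': 0.933, 'joint_positions': [0.759, 0.362, -0.066, 1.515, 0.023, 1.264, -0.563], 'tool_pos': [0.401, -0.376, 0.339], 'ee_rot': [0.987, 0.158, 0.001, 0.0], 'ft_force': [-0.576, -0.392, 0.329], 'grip_width': 0.093, 'finger_force': 0.0}
[ 0.47  -0.353  0.506] [[0.31, -0.95, 0.0], [-0.92, -0.3, 0.26], [-0.25, -0.08, -0.97]] [[287.0, 0.0, 322.1], [0.0, 287.0, 204.2], [0.0, 0.0, 1.0]]
{'time_s': 0.983, 'joint_positions': [0.761, 0.363, -0.063, 1.516, 0.024, 1.264, -0.563], 'tool_pos': [0.399, -0.378, 0.339], 'ee_rot': [0.988, 0.156, -0.0, 0.0], 'ft_force': [0.374, 0.084, 0.358], 'grip_width': 0.093, 'finger_force': 0.0}
```

View pics/w1.png

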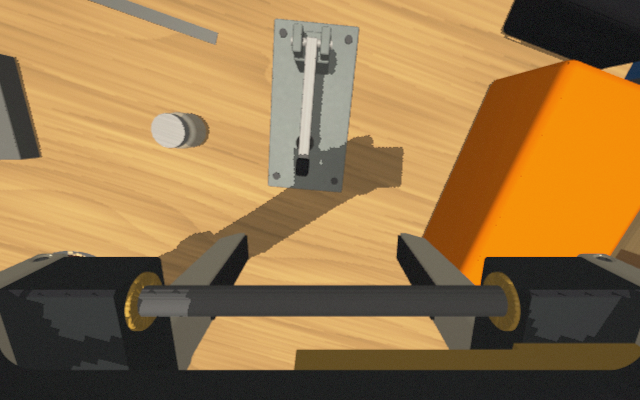

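The wrist view shows the whole stand plate, with corners near (275,19), (358,26), (343,191) and (268,186), and the arm from (311,40) to the tab at (302,167).

Run:
```python
from h import *
f=dict(np.load('/tmp/w1.npz')); X=cloud(f)
m=region(f,X,(260,10,365,200),.009,.021); print('plate',rect(X[m]))
mm=cv2.morphologyEx(m.astype(np.uint8),cv2.MORPH_OPEN,np.ones((3,3))); print('plate open',rect(X[mm>0]))
m=region(f,X,(260,10,365,200),.085,.14); print('barall',rect(X[m]))
P=X[region(f,X,(295,40,320,150),.095,.118)]; print('bar',rect(P)); q=cv2.fitLine(P[:,:2].astype(np.float32),cv2.DIST_HUBER,0,.01,.01).ravel(); print(q,np.degrees(np.arctan2(q[1],q[0])))
rgb=f['pixels'].astype(int).sum(2)
m=region(f,X,(290,150,315,180),.1,.14); P=X[m]; print('tab',rect(P),P[:,2].max(), np.percentile(P[:,2],[5,50,95]))
m=region(f,X,(270,10,345,80),.05,.2);P=X[m];print('col',rect(P),np.percentile(P[:,2],[5,50,95]))
for u,v in [(275,19),(358,26),(343,191),(268,186)]: print(ray(f,u,v,.015).round(4))
```

```text
plate (array([ 487.1, -328.6]), array([260.4, 130.3]), 13.2, 10384, np.float64(0.0153))
plate open (array([ 487.1, -328.6]), array([260.4, 130.3]), 13.2, 10361, np.float64(0.0153))
barall (array([ 493.1, -333.1]), array([178.4,  49.6]), 18.2, 2541, np.float64(0.1244))
bar (array([ 497.4, -323.8]), array([127.6,  31.1]), 17.4, 223, np.float64(0.105))
[ 0.9220093   0.38716778  0.5145373  -0.31765786] 22.778385
tab (array([ 420. , -344.1]), array([32.1, 16.1]), 14.1, 129, np.float64(0.126)) 0.1399527257130444 [0.12292297 0.12600844 0.13950084]
col (array([ 549. , -314.5]), array([60.5, 49.7]), 17.3, 1656, np.float64(0.1235)) [0.07926218 0.12349667 0.13385883]
[ 0.5976 -0.2376  0.015 ]
[ 0.6281 -0.3597  0.015 ]
[ 0.3792 -0.4229  0.015 ]
[ 0.3468 -0.296   0.015 ]
```

Request:
{"method": "jog_arm", "body": {"motion": [[[0.15, 0.3, 0, 0, 0, 0, 0.093], [0.15, 0.3, 0, 0, 0, 0, 0.093], [0.15, 0.3, 0, 0, 0, 0, 0.093], [0.15, 0.3, 0, 0, 0, 0, 0.093], [0.15, 0.3, 0, 0, 0, 0, 0.093], [0.15, 0.3, 0, 0, 0, 0, 0.093], [0.15, 0.3, 0, 0, 0, 0, 0.093], [0.15, 0.3, 0, 0, 0, 0, 0.093], [0.15, 0.3, 0, 0, 0, 0, 0.093], [0.15, 0.3, 0, 0, 0, 0, 0.093]]]}}

```text
time_s: 1.82
tool_pos: [0.549, -0.0775, 0.3372]
ee_rot: [0.988, 0.156, -0.001, -0.001]
ft_force: [-0.4, -0.6, -0.2]
grip_width: 0.0928
finger_force: 0.0
```

Run:
```python
from h import *
st(); f=grab('wrist','w2.png'); np.savez('/tmp/w2.npz',**f)
```

```text
{'time_s': 1.817, 'joint_positions': [0.222, 0.377, -0.182, 1.502, 0.069, 1.271, -1.224], 'tool_pos': [0.549, -0.078, 0.337], 'ee_rot': [0.988, 0.156, -0.001, -0.001], 'ft_force': [-0.401, -0.557, -0.165], 'grip_width': 0.093, 'finger_force': 0.0}
```

Request:
{"method": "jog_arm", "body": {"motion": [[[-0.13, 0.38, -0.08, 0, 0, 0, 0.093], [-0.13, 0.38, -0.08, 0, 0, 0, 0.093], [-0.13, 0.38, -0.08, 0, 0, 0, 0.093], [-0.13, 0.38, -0.08, 0, 0, 0, 0.093], [-0.13, 0.38, -0.08, 0, 0, 0, 0.093], [-0.13, 0.38, -0.08, 0, 0, 0, 0.093], [-0.13, 0.38, -0.08, 0, 0, 0, 0.093], [-0.13, 0.38, -0.08, 0, 0, 0, 0.093], [-0.13, 0.38, -0.08, 0, 0, 0, 0.093], [-0.13, 0.38, -0.08, 0, 0, 0, 0.093]]]}}

```text
time_s: 2.7
tool_pos: [0.4191, 0.3003, 0.2579]
ee_rot: [0.988, 0.153, -0.0, 0.001]
ft_force: [0.5, -1.1, 0.3]
grip_width: 0.0928
finger_force: 0.0
```

Run:
```python
from h import *
st(); f=grab('wrist','w3.png'); np.savez('/tmp/w3.npz',**f)
g=dict(np.load('/tmp/w2.npz'))
im=np.hstack([cv2.resize(x['pixels'],(400,250))[...,::-1] for x in(g,f)]); cv2.imwrite('pics/w23.png',im)
```

```text
{'time_s': 2.7, 'joint_positions': [-0.441, 0.381, -0.317, 1.742, 0.136, 1.04, -2.07], 'tool_pos': [0.419, 0.3, 0.258], 'ee_rot': [0.988, 0.153, -0.0, 0.001], 'ft_force': [0.542, -1.08, 0.301], 'grip_width': 0.093, 'finger_force': 0.0}
```

View pics/w23.png

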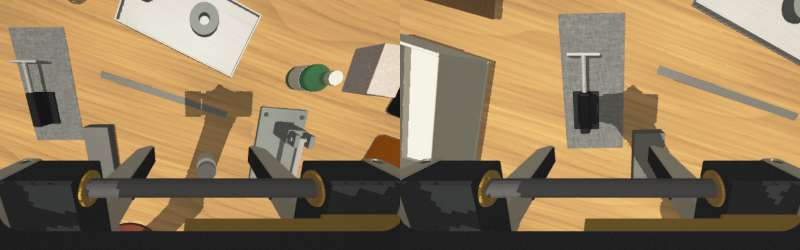

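Left half (w2): the tray with a ring is at top. Right half (w3): the hook is at (587,90), with the handle toward the robot and the blade at (583,54), on its mat. Now I measure the hook in w3.

Run:
```python
from h import *
f=dict(np.load('/tmp/w3.npz')); X=cloud(f)
B=(250,70,350,225)
m=region(f,X,B,.02,.06); print('hook',rect(X[m]))
m=region(f,X,B,.042,.06); print('handle',rect(X[m]))
P=X[region(f,X,B,.02,.06)]
yaw=np.radians(20); a=np.array([np.cos(yaw),np.sin(yaw)]);b=np.array([-a[1],a[0]])
s=P[:,:2]@a
bl=P[s>s.max()-.012]; print('blade',rect(bl))
hd=P[s<s.min()+.088]; print('hand',rect(hd), np.percentile(hd[:,2],[5,50,95]))
hc=np.array(rect(hd)[0]);bc=np.array(rect(bl)[0]);d=bc-hc;print(np.hypot(*d),np.degrees(np.arctan2(d[1],d[0])))
hsv=cv2.cvtColor(f['pixels'],cv2.COLOR_RGB2HSV)
mm=((hsv[...,1]<60)&(hsv[...,2]>60)&(X[...,2]<.006)); z=np.zeros_like(mm);z[15:245,240:365]=mm[15:245,240:365]
n,l,sx,_=cv2.connectedComponentsWithStats(z.astype(np.uint8)); k=1+sx[1:,4].argmax(); print('mat',rect(X[l==k]),sx[k])
```

```text
hook (array([446.6, 346.2]), array([166.8,  64.7]), 17.5, 1966, np.float64(0.0439))
handle (array([446.5, 346. ]), array([166.6,  64.5]), 17.6, 1332, np.float64(0.0456))
blade (array([521. , 369.7]), array([10.8, 64.7]), 17.5, 420, np.float64(0.0417))
hand (array([409.1, 333.7]), array([87.9, 22.2]), 17.8, 1112, np.float64(0.0459)) [0.03931957 0.04586404 0.04734184]
117.54833048580484 17.83380451107401
mat (array([466.5, 334.1]), array([299.7, 139.6]), 18.4, 17495, np.float64(0.0013)) [  253    21   107   216 17495]
```

Request:
{"method": "jog_arm", "body": {"motion": [[[0.017, 0.043, -0.04, 0, 0, 0, 0.06], [0.017, 0.043, -0.08, 0, 0, 0, 0.06], [0.017, 0.043, -0.12, 0, 0, 0, 0.06], [0.017, 0.043, -0.16, 0, 0, 0, 0.06], [0.017, 0.043, -0.19, 0, 0, 0, 0.06], [0.017, 0.043, -0.21, 0, 0, 0, 0.06], [0.017, 0.043, -0.23, 0, 0, 0, 0.06], [0.017, 0.043, -0.243, 0, 0, 0, 0.06], [0.017, 0.043, -0.243, 0, 0, 0, 0.06], [0.017, 0.043, -0.243, 0, 0, 0, 0.06]]]}}

```text
time_s: 3.58
tool_pos: [0.4374, 0.3411, 0.0151]
ee_rot: [0.988, 0.153, -0.0, 0.001]
ft_force: [-0.1, 0.3, 0.8]
grip_width: 0.0603
finger_force: 0.0
```

Request:
{"method": "jog_arm", "body": {"motion": [[[0, 0, 0, 0, 0, 0, 0.0], [0, 0, 0, 0, 0, 0, 0.0], [0, 0, 0, 0, 0, 0, 0.0], [0, 0, 0, 0, 0, 0, 0.0], [0, 0, 0, 0, 0, 0, 0.0], [0, 0, 0, 0, 0, 0, 0.0], [0, 0, 0, 0, 0, 0, 0.0], [0, 0, 0, 0, 0, 0, 0.0]]], "grip_force": 45}}

```text
time_s: 4.25
tool_pos: [0.4359, 0.344, 0.016]
ee_rot: [0.988, 0.155, 0.0, 0.0]
ft_force: [-0.0, -0.8, 3.1]
grip_width: 0.0218
finger_force: 45.0
```

Request:
{"method": "jog_arm", "body": {"motion": [[[0, 0, 0.02, 0, 0, 0, 0.0], [0, 0, 0.04, 0, 0, 0, 0.0], [0, 0, 0.06, 0, 0, 0, 0.0], [0, 0, 0.08, 0, 0, 0, 0.0], [0, 0, 0.08, 0, 0, 0, 0.0], [0, 0, 0.08, 0, 0, 0, 0.0]]]}}

```text
time_s: 4.75
tool_pos: [0.4359, 0.3443, 0.0956]
ee_rot: [0.988, 0.155, 0.0, -0.0]
ft_force: [0.6, 0.5, -3.8]
grip_width: 0.0218
finger_force: 45.0
```

Run:
```python
from h import *
st(); f=grab('wrist','w4.png'); X=cloud(f)
g=dict(np.load('/tmp/w2.npz')); XG=cloud(g)
hs=cv2.cvtColor(g['pixels'],cv2.COLOR_RGB2HSV)
for z in((.0,.008),(.012,.022),(.026,.04)):
    m=region(g,XG,(170,0,430,130),*z)&(hs[...,1]<50); print(z,rect(XG[m]))
S=grab('scene'); XS=cloud(S); hs=cv2.cvtColor(S['pixels'],cv2.COLOR_RGB2HSV)
for z in((.002,.024),(.012,.022),(.026,.04)):
    m=region(S,XS,(285,220,450,335),*z)&(hs[...,1]<50)
    n,l,sx,c=cv2.connectedComponentsWithStats(m.astype(np.uint8))
    for k in range(1,n):
        if sx[k,4]>40: print(z,rect(XS[l==k]),c[k].round(1))
```

```text
{'time_s': 4.75, 'joint_positions': [-0.537, 0.634, -0.265, 1.833, 0.242, 0.705, -2.198], 'tool_pos': [0.436, 0.344, 0.096], 'ee_rot': [0.988, 0.155, 0.0, -0.0], 'ft_force': [0.61, 0.543, -3.849], 'grip_width': 0.022, 'finger_force': 44.999}
(0.0, 0.008) (array([685.9,  27.6]), array([189. , 398.1]), 18.2, 14458, np.float64(0.0043))
(0.012, 0.022) (array([744.2,  21. ]), array([319. , 159.7]), 83.1, 1245, np.float64(0.0179))
(0.026, 0.04) (array([749.6, -19.8]), array([69.2, 68.2]), 19.0, 1722, np.float64(0.0302))
(0.002, 0.024) (array([744.7,  21.1]), array([320.2, 161.7]), 83.1, 7068, np.float64(0.0056)) [365.8 275.4]
(0.002, 0.024) (array([762.9, 140.1]), array([23.1, 13.3]), 28.4, 65, np.float64(0.0077)) [412.7 258.6]
(0.002, 0.024) (array([744.1, -13.9]), array([23.2, 15.1]), 63.8, 76, np.float64(0.0074)) [355.7 279.2]
(0.012, 0.022) (array([744.7,  21.1]), array([320.4, 161.5]), 83.2, 781, np.float64(0.0166)) [365.8 276.2]
(0.012, 0.022) (array([773.7, -31.5]), array([59.4, 17.6]), 61.2, 45, np.float64(0.0171)) [354.2 292.8]
(0.026, 0.04) (array([767.7, 132.7]), array([42.3, 42. ]), 18.8, 153, np.float64(0.0307)) [412.9 258.4]
(0.026, 0.04) (array([750.2, -19. ]), array([67.7, 67.3]), 86.0, 561, np.float64(0.0308)) [355.6 279.4]
```

View pics/w4.png

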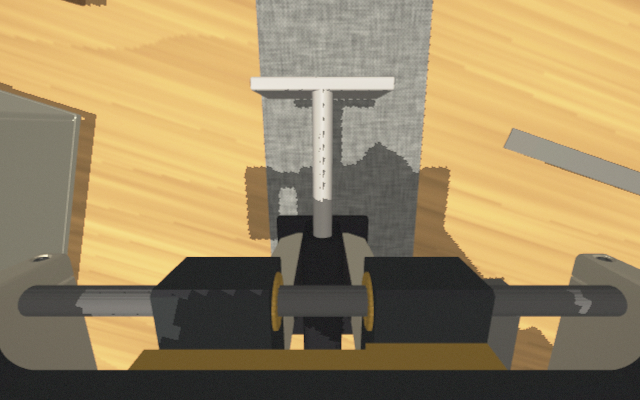

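The hook is held upright. The tray is at (744.5, 21.1) mm with yaw −6.9°. It holds a 70 mm ring (w1) at (750,−19) and a 43 mm ring (w4) at (768,133). Next I swing the hook over the tray.

Request:
{"method": "jog_arm", "body": {"motion": [[[0.03, -0.03, 0.03, 0, 0, -0.5, 0], [0.05, -0.07, 0.03, 0, 0, -1, 0], [0.07, -0.11, 0.03, 0, 0, -1.6, 0], [0.09, -0.15, 0.03, 0, 0, -2.2, 0], [0.11, -0.19, 0.03, 0, 0, -2.8, 0], [0.13, -0.23, 0.03, 0, 0, -3.4, 0], [0.145, -0.265, 0.03, 0, 0, -4.2, 0], [0.162, -0.295, 0.03, 0, 0, -4.92, 0], [0.162, -0.305, 0.03, 0, 0, -4.92, 0], [0.162, -0.305, 0.03, 0, 0, -4.92, 0]]]}}

```text
time_s: 5.68
tool_pos: [0.5985, 0.0288, 0.123]
ee_rot: [0.998, -0.065, -0.001, 0.004]
ft_force: [0.3, -1.1, -3.1]
grip_width: 0.0219
finger_force: 45.0
```

```bash
cat >> h.py <<'E'
def comps(n,box,z,amin=40,smax=50,f=None):
    f=f or bot.grab_frame(n); X=cloud(f); hs=cv2.cvtColor(f['pixels'],cv2.COLOR_RGB2HSV)
    m=region(f,X,box,*z)&(hs[...,1]<smax)
    k,l,sx,c=cv2.connectedComponentsWithStats(m.astype(np.uint8))
    for i in range(1,k):
        if sx[i,4]>amin: print(n,z,*rect(X[l==i]),c[i].round())
    return f
E
python3 - <<'E'
from h import *
st(); S=comps('side',(100,130,420,300),(.002,.024),500); comps('side',(100,130,420,300),(.026,.036),100,50,S)
f=grab('wrist','w5.png'); comps('wrist',(150,0,500,210),(.002,.024),1500,50,f)
E
```

```text
{'time_s': 5.683, 'joint_positions': [0.018, 0.646, -0.173, 1.682, 0.151, 0.83, -1.925], 'tool_pos': [0.599, 0.029, 0.123], 'ee_rot': [0.998, -0.065, -0.001, 0.004], 'ft_force': [0.345, -1.113, -3.057], 'grip_width': 0.022, 'finger_force': 44.998}
side (0.002, 0.024) [ 499.9 -321.5] [229.6 134.1] 13.2 1883 0.0158 [382. 161.]
side (0.002, 0.024) [744.1  25.6] [316.  163.9] 82.9 3994 0.0057 [243. 220.]
side (0.026, 0.036) [ 935.8 -177.2] [261.9  94.1] 68.1 208 0.0315 [217. 156.]
side (0.026, 0.036) [748.6 -17.5] [67.2 68.9] 82.3 312 0.0307 [256. 196.]
side (0.026, 0.036) [767.5 133.5] [42.9 43.2] 0.3 133 0.0303 [220. 229.]
side (0.026, 0.036) [338.2 159.9] [142.5  70.5] 18.9 1077 0.0347 [386. 286.]
wrist (0.002, 0.024) [719.6  22.2] [316.4 110.4] 82.9 35105 0.0044 [326.  70.]
```

View pics/w5.png

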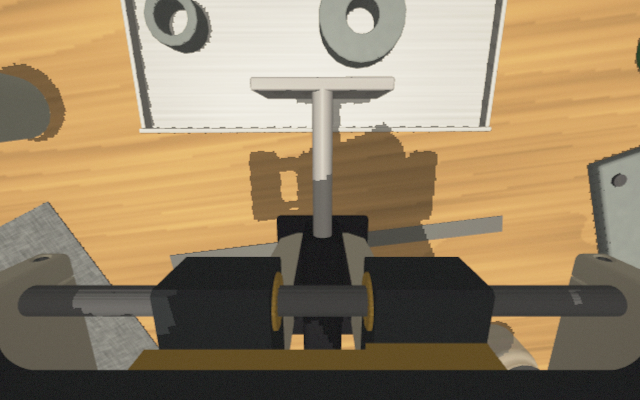

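The blade hangs parallel to the near wall, just inside it. The wall is at row 130, with the rings beyond. Lowering.

Request:
{"method": "jog_arm", "body": {"motion": [[[0, 0, 0, 0, 0, 0, 0], [0, 0, -0.02, 0, 0, 0, 0], [0, 0, -0.04, 0, 0, 0, 0], [0, 0, -0.06, 0, 0, 0, 0], [0, 0, -0.08, 0, 0, 0, 0], [0, 0, -0.09, 0, 0, 0, 0], [0, 0, -0.097, 0, 0, 0, 0], [0, 0, -0.102, 0, 0, 0, 0], [0, 0, -0.102, 0, 0, 0, 0]]]}}

```text
time_s: 6.53
tool_pos: [0.5975, 0.04, 0.0231]
ee_rot: [0.998, -0.059, -0.0, -0.0]
ft_force: [-0.0, -0.8, -3.2]
grip_width: 0.0217
finger_force: 45.0
```

Run:
```python
from h import *
st(); f=grab('wrist','w6.png')
```

```text
{'time_s': 6.533, 'joint_positions': [-0.01, 0.783, -0.152, 1.753, 0.184, 0.621, -1.957], 'tool_pos': [0.597, 0.04, 0.023], 'ee_rot': [0.998, -0.059, -0.0, -0.0], 'ft_force': [-0.038, -0.792, -3.221], 'grip_width': 0.022, 'finger_force': 44.998}
```

View pics/w6.png

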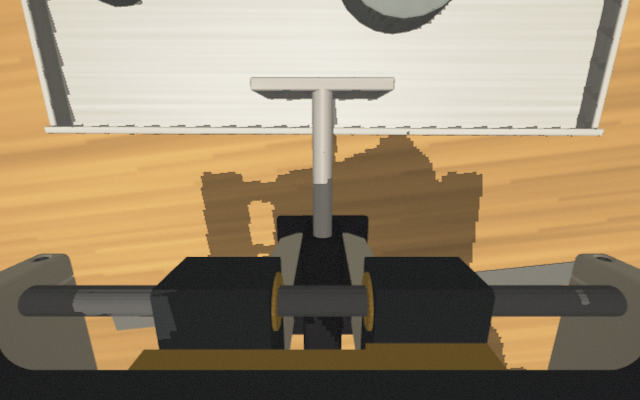

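The blade is down behind the rim, at row 85 with the rim at row 130. Pulling.

Request:
{"method": "jog_arm", "body": {"motion": [[[-0.008, 0.001, 0, 0, 0, 0, 0], [-0.014, 0.001, 0, 0, 0, 0, 0], [-0.02, 0.001, 0, 0, 0, 0, 0], [-0.027, 0.0, 0, 0, 0, 0.1, 0], [-0.035, -0.001, 0, 0, 0, 0.2, 0], [-0.043, -0.002, 0, 0, 0, 0.35, 0], [-0.051, -0.003, 0, 0, 0, 0.5, 0], [-0.059, -0.004, 0, 0, 0, 0.65, 0], [-0.067, -0.005, 0, 0, 0, 0.8, 0], [-0.075, -0.006, 0, 0, 0, 0.95, 0]]]}}

```text
time_s: 7.42
tool_pos: [0.5246, 0.0328, 0.0247]
ee_rot: [1.0, -0.018, 0.003, -0.0]
ft_force: [6.4, -0.5, -2.7]
grip_width: 0.0217
finger_force: 45.0
```

Run:
```python
from h import *
st(); S=comps('side',(100,130,420,300),(.002,.02),500)
comps('scene',(230,150,450,335),(.002,.02),500)
```

```text
{'time_s': 7.417, 'joint_positions': [-0.0, 0.707, -0.159, 1.968, 0.226, 0.477, -1.928], 'tool_pos': [0.525, 0.033, 0.025], 'ee_rot': [1.0, -0.018, 0.003, -0.0], 'ft_force': [6.36, -0.496, -2.668], 'grip_width': 0.022, 'finger_force': 45.012}
side (0.002, 0.02) [ 499.4 -320.2] [228.5 135.7] 14.5 1718 0.0158 [384. 161.]
side (0.002, 0.02) [687.8  25.5] [324.7 162.4] 88.0 4158 0.0056 [262. 224.]
scene (0.002, 0.02) [496.4 342.2] [235.3 136.2] 18.2 1079 0.0035 [421. 166.]
scene (0.002, 0.02) [681.9  27. ] [320.7 170.4] 88.2 6299 0.0056 [355. 256.]
```

Request:
{"method": "jog_arm", "body": {"motion": [[[-0.01, -0.001, 0, 0, 0, 0.1, 0], [-0.02, -0.002, 0, 0, 0, 0.2, 0], [-0.03, -0.003, 0, 0, 0, 0.3, 0], [-0.04, -0.004, 0, 0, 0, 0.4, 0], [-0.05, -0.004, 0, 0, 0, 0.43, 0], [-0.059, -0.004, 0, 0, 0, 0.43, 0], [-0.067, -0.004, 0, 0, 0, 0.43, 0], [-0.073, -0.004, 0, 0, 0, 0.43, 0], [-0.078, -0.004, 0, 0, 0, 0.43, 0], [-0.081, -0.004, 0, 0, 0, 0.43, 0]]]}}

```text
time_s: 8.35
tool_pos: [0.4431, 0.0297, 0.0242]
ee_rot: [1.0, 0.001, 0.002, -0.0]
ft_force: [5.5, 0.2, -1.3]
grip_width: 0.022
finger_force: 45.0
```

Run:
```python
from h import *
st(); S=comps('side',(100,130,420,300),(.002,.02),500)
comps('scene',(230,150,450,335),(.002,.02),500)
```

```text
{'time_s': 8.35, 'joint_positions': [-0.023, 0.642, -0.135, 2.188, 0.257, 0.322, -1.944], 'tool_pos': [0.443, 0.03, 0.024], 'ee_rot': [1.0, 0.001, 0.002, -0.0], 'ft_force': [5.516, 0.216, -1.311], 'grip_width': 0.022, 'finger_force': 44.999}
side (0.002, 0.02) [ 446.7 -335.2] [118.1 135.9] 13.8 1006 0.0157 [399. 162.]
side (0.002, 0.02) [606.6  36.1] [161.3 337.8] 0.3 4687 0.0055 [293. 232.]
scene (0.002, 0.02) [496.9 343. ] [233.9 135.7] 18.0 1104 0.0034 [421. 166.]
scene (0.002, 0.02) [607.4  33.9] [162.4 335.7] 0.2 5675 0.0057 [341. 232.]
```

Request:
{"method": "jog_arm", "body": {"motion": [[[-0.003, 0, 0, 0, 0, 0, 0], [-0.006, 0, 0, 0, 0, 0, 0], [-0.009, 0, 0, 0, 0, 0, 0], [-0.009, 0, 0, 0, 0, 0, 0], [-0.009, 0, 0, 0, 0, 0, 0], [-0.004, 0, 0, 0, 0, 0, 0], [0.003, 0, 0, 0, 0, 0, 0], [0.006, 0, 0.01, 0, 0, 0, 0], [0.006, 0, 0.03, 0, 0, 0, 0], [0.006, 0, 0.06, 0, 0, 0, 0]]]}}

```text
time_s: 9.28
tool_pos: [0.4433, 0.0284, 0.0817]
ee_rot: [1.0, 0.001, -0.006, 0.001]
ft_force: [-0.9, -0.1, -3.0]
grip_width: 0.0218
finger_force: 45.0
```

Run:
```python
from h import *
st(); S=comps('side',(100,130,420,300),(.002,.02),500); comps('side',(100,130,420,300),(.026,.036),100,50,S)
S=comps('scene',(230,150,450,335),(.002,.02),500);comps('scene',(230,150,450,335),(.026,.036),100,50,S)
f=dict(np.load('/tmp/w2.npz')); X=cloud(f); hs=cv2.cvtColor(f['pixels'],cv2.COLOR_RGB2HSV)
m=(hs[...,1]<60)&(np.abs(X[...,2])<.006); z=np.zeros_like(m); z[110:185,158:365]=m[110:185,158:365]
n,l,sx,c=cv2.connectedComponentsWithStats(z.astype(np.uint8))
for k in range(1,n):
    if sx[k,4]>100: print('strip',rect(X[l==k]))
```

```text
{'time_s': 9.283, 'joint_positions': [0.028, 0.534, -0.202, 2.133, 0.212, 0.506, -1.903], 'tool_pos': [0.443, 0.028, 0.082], 'ee_rot': [1.0, 0.001, -0.006, 0.001], 'ft_force': [-0.866, -0.143, -2.956], 'grip_width': 0.022, 'finger_force': 44.999}
side (0.002, 0.02) [ 447.6 -332.8] [120.7 132.4] 14.1 840 0.0156 [403. 162.]
side (0.002, 0.02) [597.   31.8] [162.  330.2] 0.2 4397 0.0055 [294. 235.]
side (0.026, 0.036) [ 935.7 -173.2] [255.4  90.8] 67.8 205 0.0309 [218. 156.]
side (0.026, 0.036) [608.4  -8.3] [66.3 71.3] 23.3 370 0.0306 [303. 210.]
side (0.026, 0.036) [607.1 143.8] [42.1 43.3] 0.4 155 0.0302 [277. 249.]
side (0.026, 0.036) [338.9 159.7] [142.3  71.2] 18.0 1089 0.0347 [385. 286.]
scene (0.002, 0.02) [497.2 342.5] [234.7 136.8] 17.9 1149 0.0035 [420. 166.]
scene (0.002, 0.02) [592.4  26.3] [174.3 350.5] 0.4 5694 0.0057 [339. 229.]
scene (0.026, 0.036) [609.4 142.7] [40.3 41.1] 23.0 127 0.0305 [382. 208.]
scene (0.026, 0.036) [609.1  -8.6] [66.3 70.4] 62.6 460 0.0307 [331. 232.]
strip (array([546.6,  26.5]), array([ 17.5, 358.8]), 0.0, 2042, np.float64(0.001))
```

The tray's near edge is at x≈0.518, 19 mm past the strip's near edge. Returning the hook to the mat.

Request:
{"method": "jog_arm", "body": {"motion": [[[0.01, 0.02, 0.03, 0, 0, 0, 0], [0.01, 0.055, 0.04, 0, 0, 0.3, 0], [0.01, 0.095, 0.04, 0, 0, 0.8, 0], [0.01, 0.135, 0.04, 0, 0, 1.3, 0], [0.01, 0.175, 0.04, 0, 0, 1.8, 0], [0.01, 0.215, 0.04, 0, 0, 2.4, 0], [0.0, 0.255, 0.04, 0, 0, 3.0, 0], [-0.005, 0.29, 0.04, 0, 0, 3.54, 0], [-0.007, 0.315, 0.04, 0, 0, 3.54, 0], [-0.007, 0.315, 0.04, 0, 0, 3.54, 0]]]}}

```text
time_s: 10.22
tool_pos: [0.4361, 0.3512, 0.1218]
ee_rot: [0.987, 0.16, -0.002, -0.002]
ft_force: [-0.8, 0.2, -2.9]
grip_width: 0.0217
finger_force: 45.0
```

Request:
{"method": "jog_arm", "body": {"motion": [[[0, 0, 0, 0, 0, 0, 0], [0, 0, -0.02, 0, 0, 0, 0], [0, 0, -0.04, 0, 0, 0, 0], [0, 0, -0.06, 0, 0, 0, 0], [0, 0, -0.08, 0, 0, 0, 0], [0, 0, -0.08, 0, 0, 0, 0], [0, 0, -0.08, 0, 0, 0, 0]]]}}

```text
time_s: 10.8
tool_pos: [0.4398, 0.341, 0.0419]
ee_rot: [0.988, 0.154, -0.003, 0.002]
ft_force: [0.9, 0.0, -2.5]
grip_width: 0.022
finger_force: 45.0
```

Run:
```python
from h import *
st(); f=grab('wrist','w7.png')
X=cloud(f); m=region(f,X,(230,60,420,130),.02,.12); print(rect(X[m]))
```

```text
{'time_s': 10.8, 'joint_positions': [-0.546, 0.718, -0.241, 1.86, 0.283, 0.604, -2.227], 'tool_pos': [0.44, 0.341, 0.042], 'ee_rot': [0.988, 0.154, -0.003, 0.002], 'ft_force': [0.938, 0.017, -2.454], 'grip_width': 0.022, 'finger_force': 44.999}
(array([518.7, 366.1]), array([23. , 65.7]), 17.9, 3624, np.float64(0.0672))
```

View pics/w7.png

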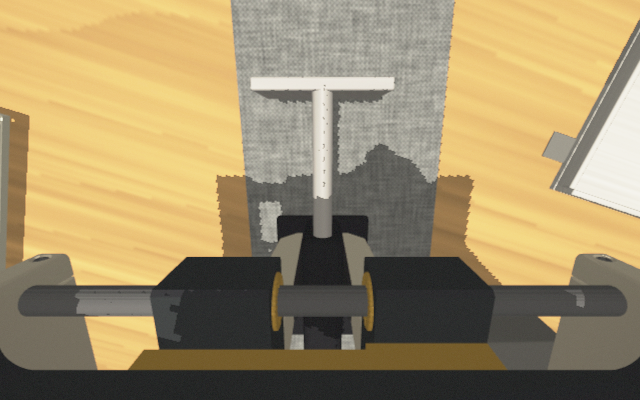

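The hook is above the mat, centred and parallel to it, and the hook hasn't slipped in the grip. I lower and release.

Request:
{"method": "jog_arm", "body": {"motion": [[[0, 0, -0.008, 0, 0, 0, 0], [0, 0, -0.016, 0, 0, 0, 0], [0, 0, -0.021, 0, 0, 0, 0], [0, 0, -0.024, 0, 0, 0, 0], [0, 0, -0.0255, 0, 0, 0, 0], [0, 0, -0.0255, 0, 0, 0, 0], [0, 0, -0.0255, 0, 0, 0, 0.05], [0, 0, -0.0255, 0, 0, 0, 0.05], [0, 0, -0.0255, 0, 0, 0, 0.05], [0, 0, -0.0255, 0, 0, 0, 0.05]]]}}

```text
time_s: 11.68
tool_pos: [0.4412, 0.3446, 0.0188]
ee_rot: [0.988, 0.155, 0.001, -0.0]
ft_force: [-0.2, 0.2, -0.0]
grip_width: 0.0436
finger_force: 0.0
```

Request:
{"method": "jog_arm", "body": {"motion": [[[0, 0, 0.01, 0, 0, 0, 0.05], [0, 0, 0.03, 0, 0, 0, 0.05], [0, 0, 0.06, 0, 0, 0, 0.05], [0, 0, 0.1, 0, 0, 0, 0.05], [0, 0, 0.14, 0, 0, 0, 0.05], [0, 0, 0.18, 0, 0, 0, 0.05], [0.04, -0.03, 0.22, 0, 0, 0, 0.05], [0.06, -0.065, 0.24, 0, 0, 0, 0.05], [0.08, -0.1, 0.26, 0, 0, 0, 0.05], [0.08, -0.1, 0.26, 0, 0, 0, 0.05]]]}}

```text
time_s: 12.52
tool_pos: [0.5235, 0.2406, 0.2816]
ee_rot: [0.988, 0.153, 0.003, 0.001]
ft_force: [0.8, -0.9, -0.7]
grip_width: 0.05
finger_force: 0.0
```

Run:
```python
from h import *
st(); f=grab('wrist','w8.png'); X=cloud(f)
comps('wrist',(0,0,640,230),(.02,.06),200,256,f)
S=bot.grab_frame('side'); X=cloud(S); m=region(S,X,(250,310,360,365),.02,.08); print(rect(X[m]))
```

```text
{'time_s': 12.517, 'joint_positions': [-0.265, 0.457, -0.319, 1.546, 0.155, 1.158, -1.88], 'tool_pos': [0.524, 0.241, 0.282], 'ee_rot': [0.988, 0.153, 0.003, 0.001], 'ft_force': [0.792, -0.904, -0.67], 'grip_width': 0.05, 'finger_force': 0.0}
wrist (0.02, 0.06) [596.9 575.7] [124.9   4.2] 2.7 2437 0.0407 [89. 48.]
wrist (0.02, 0.06) [698.  298.7] [15.7 51.6] 15.8 218 0.0415 [320.  39.]
wrist (0.02, 0.06) [607.8 143.5] [41.7 41.5] 33.6 515 0.0301 [404. 143.]
wrist (0.02, 0.06) [424.7 605.6] [174.9  87.7] 48.3 2353 0.0402 [ 66. 177.]
wrist (0.02, 0.06) [472.6 363.1] [128.3  64.8] 7.7 1187 0.0421 [238. 188.]
wrist (0.02, 0.06) [608.5  -8.8] [69.2 68.7] 1.3 1714 0.0306 [500. 174.]
(array([449.9, 358.5]), array([170.1,  66.8]), 9.9, 1187, np.float64(0.0425))
```

View pics/w8.png

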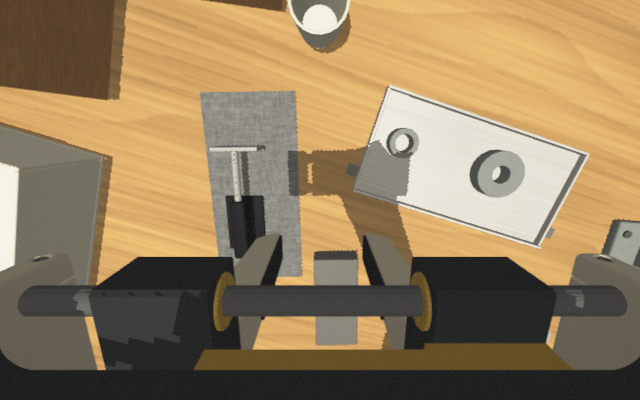

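The hook stands on its mat but has been knocked to about yaw 10°, with its foot near the mat's edge at px (240,230). The tray sits at (470,165) with both rings. I'll put the hook back in the middle, measuring it once more from above.

Request:
{"method": "jog_arm", "body": {"motion": [[[-0.08, 0.11, -0.06, 0, 0, -1.6, 0.06], [-0.08, 0.11, -0.06, 0, 0, -1.6, 0.06], [-0.08, 0.11, -0.06, 0, 0, -1.6, 0.06], [-0.08, 0.11, -0.06, 0, 0, -1.6, 0.06], [-0.08, 0.11, -0.06, 0, 0, -1.6, 0.06], [-0.08, 0.11, -0.06, 0, 0, -1.6, 0.06], [-0.08, 0.11, -0.06, 0, 0, -1.6, 0.06]]]}}

```text
time_s: 13.2
tool_pos: [0.441, 0.3539, 0.2185]
ee_rot: [0.996, 0.086, 0.0, 0.0]
ft_force: [-0.2, 0.0, 0.0]
grip_width: 0.0597
finger_force: 0.0
```

Run:
```python
from h import *
st(); f=grab('wrist'); X=cloud(f)
comps('wrist',(180,0,460,230),(.02,.06),200,256,f)
```

```text
{'time_s': 13.2, 'joint_positions': [-0.522, 0.497, -0.297, 1.669, 0.168, 1.0, -2.276], 'tool_pos': [0.441, 0.354, 0.219], 'ee_rot': [0.996, 0.086, 0.0, 0.0], 'ft_force': [-0.249, 0.017, 0.005], 'grip_width': 0.06, 'finger_force': 0.0}
wrist (0.02, 0.06) [461.7 359.8] [147.2  65.1] 10.1 1839 0.0434 [328. 169.]
```

Request:
{"method": "jog_arm", "body": {"motion": [[[0, 0.001, -0.04, 0, 0, 0, 0.06], [0, 0.001, -0.08, 0, 0, 0, 0.06], [0, 0.001, -0.12, 0, 0, 0, 0.06], [0, 0.001, -0.155, 0, 0, 0, 0.06], [0, 0.001, -0.18, 0, 0, 0, 0.06], [0, 0.001, -0.195, 0, 0, 0, 0.06], [0, 0.001, -0.202, 0, 0, 0, 0.06], [0, 0.001, -0.202, 0, 0, 0, 0.06], [0, 0.001, -0.202, 0, 0, 0, 0.06]]]}}

```text
time_s: 14.0
tool_pos: [0.4421, 0.355, 0.0169]
ee_rot: [0.996, 0.085, 0.001, -0.0]
ft_force: [0.5, -0.0, 0.0]
grip_width: 0.0596
finger_force: 0.0
```

Request:
{"method": "jog_arm", "body": {"motion": [[[0, 0, 0, 0, 0, 0, 0], [0, 0, 0, 0, 0, 0, 0], [0, 0, 0, 0, 0, 0, 0], [0, 0, 0, 0, 0, 0, 0], [0, 0, 0, 0, 0, 0, 0], [0, 0, 0, 0, 0, 0, 0], [0, 0, 0, 0, 0, 0, 0], [0, 0, 0.01, 0, 0, 0, 0], [0, 0, 0.02, 0, 0, 0, 0], [0, 0, 0.02, 0, 0, 0, 0]]]}}

```text
time_s: 14.83
tool_pos: [0.4413, 0.3573, 0.0381]
ee_rot: [0.996, 0.086, 0.001, -0.002]
ft_force: [0.4, 0.6, -3.2]
grip_width: 0.0215
finger_force: 45.0
```

Request:
{"method": "jog_arm", "body": {"motion": [[[0, -0.01, 0, 0, 0, 0.8, 0], [0, -0.021, 0, 0, 0, 1.6, 0], [0, -0.021, 0, 0, 0, 1.6, 0], [0, -0.021, 0, 0, 0, 1.6, 0], [0, -0.021, -0.007, 0, 0, 1.6, 0], [0, -0.021, -0.014, 0, 0, 1.6, 0], [0, -0.021, -0.018, 0, 0, 1.6, 0], [0, -0.021, -0.02, 0, 0, 1.6, 0], [0, -0.021, -0.02, 0, 0, 1.6, 0], [0, -0.021, -0.02, 0, 0, 1.6, 0]]]}}

```text
time_s: 15.67
tool_pos: [0.4401, 0.3347, 0.0163]
ee_rot: [0.988, 0.155, -0.0, 0.0]
ft_force: [-2.5, -0.3, 3.9]
grip_width: 0.0219
finger_force: 45.0
```

Request:
{"method": "jog_arm", "body": {"motion": [[[0, 0, 0, 0, 0, 0, 0.06], [0, 0, 0, 0, 0, 0, 0.06], [0, 0, 0, 0, 0, 0, 0.06], [0, 0, 0, 0, 0, 0, 0.06], [0, 0, 0, 0, 0, 0, 0.06], [0, 0, 0.02, 0, 0, 0, 0.06], [0, 0, 0.06, 0, 0, 0, 0.06], [0, 0, 0.1, 0, 0, 0, 0.06], [0, 0, 0.14, 0, 0, 0, 0.06], [0, 0, 0.18, 0, 0, 0, 0.06]]]}}

```text
time_s: 16.5
tool_pos: [0.4405, 0.3339, 0.198]
ee_rot: [0.988, 0.155, -0.0, -0.0]
ft_force: [0.4, 0.7, -0.1]
grip_width: 0.0601
finger_force: 0.0
```

Run:
```python
from h import *
st(); f=grab('wrist'); X=cloud(f)
comps('wrist',(180,0,460,230),(.02,.06),200,256,f)
S=bot.grab_frame('side'); X=cloud(S); m=region(S,X,(250,310,360,365),.02,.08); print(rect(X[m]))
```

```text
{'time_s': 16.5, 'joint_positions': [-0.453, 0.506, -0.357, 1.73, 0.211, 0.943, -2.153], 'tool_pos': [0.441, 0.334, 0.198], 'ee_rot': [0.988, 0.155, -0.0, -0.0], 'ft_force': [0.375, 0.689, -0.085], 'grip_width': 0.06, 'finger_force': 0.0}
wrist (0.02, 0.06) [461.  340.9] [133.8  65.6] 17.8 1874 0.043 [322. 170.]
(array([445.1, 336.2]), array([167.5,  67.9]), 18.0, 1160, np.float64(0.0423))
```

The hook is back at yaw 18° on the mat. Next I move to the arm's tab.

Request:
{"method": "jog_arm", "body": {"motion": [[[0.02, 0, 0.03, 0, 0, 0, 0.06], [0.12, -0.32, 0.1, 0, 0, -0.9, 0.05], [0.12, -0.32, 0.1, 0, 0, -0.9, 0.05], [0.12, -0.32, 0.1, 0, 0, -0.9, 0.05], [0.12, -0.32, 0.1, 0, 0, -0.9, 0.05], [0.12, -0.32, 0.1, 0, 0, -0.9, 0.05], [0.12, -0.32, 0.1, 0, 0, -0.9, 0.05], [0.12, -0.32, 0.1, 0, 0, -0.9, 0.05], [0.12, -0.32, 0.1, 0, 0, -0.9, 0.05], [0.12, -0.32, 0.1, 0, 0, -0.9, 0.05]]]}}

```text
time_s: 17.43
tool_pos: [0.5629, 0.0041, 0.2963]
ee_rot: [0.994, 0.109, 0.001, 0.003]
ft_force: [0.5, -1.1, 0.1]
grip_width: 0.0501
finger_force: 0.0
```

Request:
{"method": "jog_arm", "body": {"motion": [[[-0.14, -0.35, -0.05, 0, 0, 0, 0.05], [-0.14, -0.35, -0.05, 0, 0, 0, 0.05], [-0.14, -0.35, -0.05, 0, 0, 0, 0.05], [-0.14, -0.35, -0.05, 0, 0, 0, 0.05], [-0.14, -0.35, -0.05, 0, 0, 0, 0.05], [-0.14, -0.35, -0.05, 0, 0, 0, 0.05], [-0.14, -0.35, -0.05, 0, 0, 0, 0.05], [-0.14, -0.35, -0.05, 0, 0, 0, 0.05], [-0.14, -0.35, -0.05, 0, 0, 0, 0.05], [-0.14, -0.35, -0.05, 0, 0, 0, 0.05]]]}}

```text
time_s: 18.27
tool_pos: [0.4145, -0.3446, 0.244]
ee_rot: [0.994, 0.109, -0.003, 0.002]
ft_force: [-0.5, -0.8, -0.1]
grip_width: 0.05
finger_force: 0.0
```

Run:
```python
from h import *
st(); f=grab('wrist','w9.png'); X=cloud(f)
m=region(f,X,(150,0,500,230),.009,.021); 
n,l,sx,c=cv2.connectedComponentsWithStats(m.astype(np.uint8));k=1+sx[1:,4].argmax();print('plate',rect(X[l==k]))
n,l,sx,c=cv2.connectedComponentsWithStats(region(f,X,(150,0,500,250),.095,.145).astype(np.uint8))
for k in range(1,n):
  if sx[k,4]>30: print(rect(X[l==k]),sx[k])
P=X[region(f,X,(150,0,500,250),.119,.1225)];
```

```text
{'time_s': 18.267, 'joint_positions': [0.781, 0.423, -0.193, 1.704, 0.1, 1.026, -0.801], 'tool_pos': [0.414, -0.345, 0.244], 'ee_rot': [0.994, 0.109, -0.003, 0.002], 'ft_force': [-0.525, -0.759, -0.077], 'grip_width': 0.05, 'finger_force': 0.0}
plate (array([ 487.1, -328.5]), array([260.5, 130.3]), 13.2, 15023, np.float64(0.0153))
(array([ 491.9, -329. ]), array([178.2,  49.5]), 15.0, 4695, np.float64(0.1248)) [ 292   13   56  201 4695]
```

View pics/w9.png

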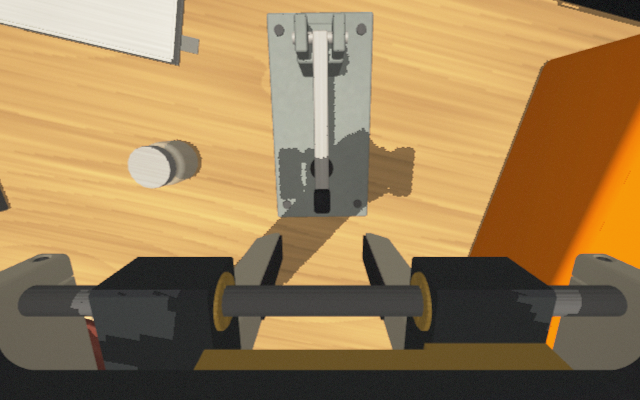

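The view confirms the plate pose, with the tab at px (322,200) lined up between the fingers. I descend and grip the tab.

Request:
{"method": "jog_arm", "body": {"motion": [[[0, -0.001, -0.03, 0, 0, 0, 0.05], [0, -0.001, -0.06, 0, 0, 0, 0.05], [0, -0.001, -0.09, 0, 0, 0, 0.05], [0, -0.001, -0.115, 0, 0, 0, 0.05], [0, -0.001, -0.13, 0, 0, 0, 0.05], [0, -0.001, -0.135, 0, 0, 0, 0.05], [0, -0.001, -0.135, 0, 0, 0, 0.05]]]}}

```text
time_s: 18.9
tool_pos: [0.4208, -0.3348, 0.1098]
ee_rot: [0.993, 0.117, -0.001, -0.002]
ft_force: [-0.3, 0.2, 0.9]
grip_width: 0.0502
finger_force: 0.0
```

Request:
{"method": "jog_arm", "body": {"motion": [[[0, 0, 0, 0, 0, 0, 0], [0, 0, 0, 0, 0, 0, 0], [0, 0, 0, 0, 0, 0, 0], [0, 0, 0, 0, 0, 0, 0], [0, 0, 0, 0, 0, 0, 0], [0, 0, 0, 0, 0, 0, 0], [0, 0, 0, 0, 0, 0, 0], [0, 0, 0, 0, 0, 0, 0]]], "grip_force": 12}}

```text
time_s: 19.57
tool_pos: [0.4228, -0.3424, 0.1128]
ee_rot: [0.993, 0.115, 0.003, 0.005]
ft_force: [2.3, -7.4, -1.0]
grip_width: 0.0159
finger_force: 12.0
```

Run:
```python
from h import *
st()
c,s=np.cos(np.radians(13.2)),np.sin(np.radians(13.2))
def tab(t): 
    x=-150*np.cos(t)+10*np.sin(t); z=150*np.sin(t)+10*np.cos(t); return np.array([x*c,x*s,z])/1000
a=np.arange(0,1.86,.0975)
print((np.array([tab(t)-tab(0) for t in a])).round(3).tolist())
```

```text
{'time_s': 19.567, 'joint_positions': [0.751, 0.583, -0.171, 1.861, 0.152, 0.699, -0.849], 'tool_pos': [0.423, -0.342, 0.113], 'ee_rot': [0.993, 0.115, 0.003, 0.005], 'ft_force': [2.269, -7.387, -0.951], 'grip_width': 0.016, 'finger_force': 12.0}
[[0.0, 0.0, 0.0], [0.002, 0.0, 0.015], [0.005, 0.001, 0.029], [0.009, 0.002, 0.043], [0.015, 0.003, 0.056], [0.022, 0.005, 0.069], [0.03, 0.007, 0.081], [0.039, 0.009, 0.092], [0.049, 0.012, 0.103], [0.06, 0.014, 0.112], [0.072, 0.017, 0.12], [0.085, 0.02, 0.127], [0.098, 0.023, 0.132], [0.112, 0.026, 0.136], [0.126, 0.029, 0.139], [0.14, 0.033, 0.14], [0.154, 0.036, 0.14], [0.168, 0.039, 0.139], [0.182, 0.043, 0.136], [0.196, 0.046, 0.131]]
```

The tab is gripped, with the hand 8 mm off sideways. I correct that while swinging the arm up along its arc.

Request:
{"method": "jog_arm", "body": {"motion": [[[0.0, -0.004, 0.0, 0, 0, 0, 0], [0.0, -0.008, 0.0, 0, 0, 0, 0], [0.001, -0.008, 0.013, 0, 0, 0, 0], [0.005, -0.007, 0.027, 0, 0, 0, 0], [0.01, -0.006, 0.04, 0, 0, 0, 0], [0.016, -0.004, 0.053, 0, 0, 0, 0], [0.023, -0.003, 0.065, 0, 0, 0, 0], [0.031, -0.001, 0.076, 0, 0, 0, 0], [0.04, 0.001, 0.086, 0, 0, 0, 0], [0.05, 0.004, 0.0955, 0, 0, 0, 0]]]}}

```text
time_s: 20.4
tool_pos: [0.4679, -0.3319, 0.2061]
ee_rot: [0.993, 0.116, -0.003, -0.002]
ft_force: [-1.5, 0.5, -3.0]
grip_width: 0.0161
finger_force: 12.0
```

Request:
{"method": "jog_arm", "body": {"motion": [[[0.011, 0.003, 0.008, 0, 0, 0, 0], [0.023, 0.005, 0.0155, 0, 0, 0, 0], [0.035, 0.008, 0.021, 0, 0, 0, 0], [0.048, 0.011, 0.026, 0, 0, 0, 0], [0.061, 0.014, 0.029, 0, 0, 0, 0], [0.074, 0.017, 0.0316, 0, 0, 0, 0], [0.087, 0.02, 0.032, 0, 0, 0, 0], [0.101, 0.024, 0.032, 0, 0, 0, 0], [0.114, 0.027, 0.03, 0, 0, 0, 0], [0.128, 0.03, 0.026, 0, 0, 0, 0]]]}}

```text
time_s: 21.23
tool_pos: [0.5993, -0.3012, 0.2345]
ee_rot: [0.993, 0.116, 0.0, -0.001]
ft_force: [-0.9, 2.9, 5.2]
grip_width: 0.0158
finger_force: 12.0
```

Run:
```python
from h import *
st(); f=grab('scene','s10.png'); 
cv2.imwrite('pics/s10c.png',cv2.resize(f['pixels'][130:330,120:330,::-1],None,fx=2.5,fy=2.5,interpolation=3))
```

```text
{'time_s': 21.233, 'joint_positions': [0.537, 0.644, -0.192, 1.328, 0.122, 1.181, -1.001], 'tool_pos': [0.599, -0.301, 0.235], 'ee_rot': [0.993, 0.116, 0.0, -0.001], 'ft_force': [-0.863, 2.88, 5.177], 'grip_width': 0.016, 'finger_force': 12.0}
```

View pics/s10c.png

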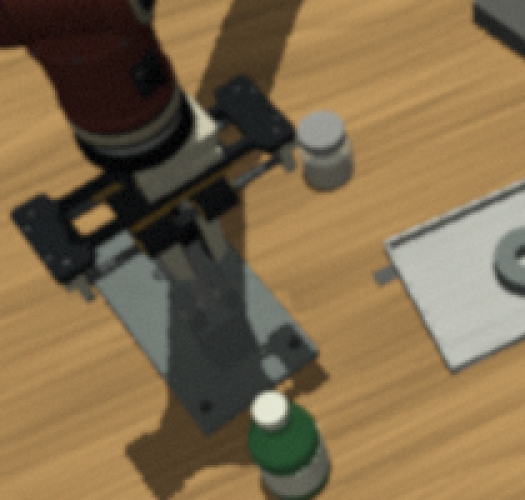

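The arm is held past upright (tab at px (200,250)). I open, lift off and head for the large ring.

Request:
{"method": "jog_arm", "body": {"motion": [[[0, 0, 0, 0, 0, 0, 0.05], [0, 0, 0, 0, 0, 0, 0.05], [0, 0, 0, 0, 0, 0, 0.05], [0, 0, 0, 0, 0, 0, 0.05], [0, 0, 0.03, 0, 0, 0, 0.05], [0, 0, 0.06, 0, 0, 0, 0.05], [0, 0, 0.09, 0, 0, 0, 0.05], [0, 0.04, 0.09, 0, 0, 0, 0.05], [0, 0.08, 0.09, 0, 0, 0, 0.093], [0, 0.12, 0.09, 0, 0, 0, 0.093]]]}}

```text
time_s: 22.12
tool_pos: [0.598, -0.1826, 0.3231]
ee_rot: [0.993, 0.114, 0.0, 0.0]
ft_force: [0.2, 0.5, -0.6]
grip_width: 0.0592
finger_force: 0.0
```

Request:
{"method": "jog_arm", "body": {"motion": [[[-0.01, 0.04, 0, 0, 0, 0, 0.093], [-0.02, 0.08, -0.02, 0, 0, 0, 0.093], [-0.03, 0.12, -0.04, 0, 0, 0, 0.093], [-0.03, 0.15, -0.07, 0, 0, 0, 0.093], [-0.03, 0.17, -0.1, 0, 0, 0, 0.093], [-0.03, 0.17, -0.1, 0, 0, 0, 0.093], [-0.03, 0.17, -0.1, 0, 0, 0, 0.093], [-0.03, 0.17, -0.1, 0, 0, 0, 0.093]]]}}

```text
time_s: 22.78
tool_pos: [0.5692, -0.0145, 0.2232]
ee_rot: [0.993, 0.115, 0.0, 0.001]
ft_force: [-0.2, -0.8, 0.2]
grip_width: 0.0926
finger_force: 0.0
```

Run:
```python
from h import *
st(); f=grab('wrist'); comps('wrist',(100,0,560,230),(.026,.036),300,60,f); comps('wrist',(0,0,640,230),(.002,.022),1500,50,f)
for n,b in(('side',(330,70,440,180)),('scene',(140,150,270,310))):
    S=bot.grab_frame(n); X=cloud(S); P=X[region(S,X,b,.13,.3)]
    c,s=np.cos(np.radians(13.2)),np.sin(np.radians(13.2)); D=P[:,:2]-[.4433,-.3389]
    lx=D[:,0]*c+D[:,1]*s; ly=-D[:,0]*s+D[:,1]*c; k=(abs(ly)<.03)
    for z in(.14,.17,.2,.23,.26):
        q=k&(abs(P[:,2]-z)<.012); print(n,z,q.sum(),np.median(lx[q])*1000 if q.any() else '')
```

```text
{'time_s': 22.783, 'joint_positions': [0.138, 0.492, -0.234, 1.654, 0.132, 1.011, -1.479], 'tool_pos': [0.569, -0.014, 0.223], 'ee_rot': [0.993, 0.115, 0.0, 0.001], 'ft_force': [-0.155, -0.838, 0.191], 'grip_width': 0.093, 'finger_force': 0.0}
wrist (0.026, 0.036) [608.  142.5] [41.8 41.6] 26.7 669 0.0299 [202. 125.]
wrist (0.026, 0.036) [608.8  -9. ] [69.  68.4] 15.2 2133 0.0302 [325. 153.]
wrist (0.002, 0.022) [598.2  29.8] [159.4 333.3] 0.3 27480 0.0044 [290. 149.]
wrist (0.002, 0.022) [ 591.9 -302.2] [ 47.1 128.9] 14.0 3096 0.0156 [528. 213.]
side 0.14 82 119.43229871323102
side 0.17 37 125.23904509864445
side 0.2 39 128.47961052330984
side 0.23 48 131.9213028744446
side 0.26 78 140.81167766876752
scene 0.14 321 137.64434481891243
scene 0.17 35 132.5337154646285
scene 0.2 38 136.38389570261333
scene 0.23 31 138.46280536086536
scene 0.26 48 159.4135473241599
```

The arm leans at about 1.75 rad, clear of the post. Descending on w1 at (608.7,−9).

Request:
{"method": "jog_arm", "body": {"motion": [[[0.02, 0.003, -0.03, 0, 0, 0, 0.093], [0.0395, 0.0055, -0.07, 0, 0, 0, 0.093], [0.0395, 0.0055, -0.11, 0, 0, 0, 0.093], [0.0395, 0.0055, -0.145, 0, 0, 0, 0.093], [0.0395, 0.0055, -0.175, 0, 0, 0, 0.093], [0.0395, 0.0055, -0.195, 0, 0, 0, 0.093], [0.0395, 0.0055, -0.208, 0, 0, 0, 0.093], [0.0395, 0.0055, -0.214, 0, 0, 0, 0.093], [0.0395, 0.0055, -0.214, 0, 0, 0, 0.093], [0.0395, 0.0055, -0.214, 0, 0, 0, 0.093]]]}}

```text
time_s: 23.77
tool_pos: [0.6096, -0.0078, 0.0099]
ee_rot: [0.993, 0.115, 0.001, 0.0]
ft_force: [0.3, -0.5, 0.3]
grip_width: 0.0932
finger_force: 0.0
```

Request:
{"method": "jog_arm", "body": {"motion": [[[0, 0, 0, 0, 0, 0, 0], [0, 0, 0, 0, 0, 0, 0], [0, 0, 0, 0, 0, 0, 0], [0, 0, 0, 0, 0, 0, 0], [0, 0, 0, 0, 0, 0, 0], [0, 0, 0, 0, 0, 0, 0]]], "grip_force": 45}}

```text
time_s: 24.27
tool_pos: [0.6089, -0.0079, 0.0095]
ee_rot: [0.993, 0.116, 0.001, 0.001]
ft_force: [-0.0, -1.0, 4.4]
grip_width: 0.0689
finger_force: 45.0
```

Run:
```python
from h import *
st()
```

```text
{'time_s': 24.267, 'joint_positions': [0.08, 0.815, -0.171, 1.73, 0.218, 0.614, -1.555], 'tool_pos': [0.609, -0.008, 0.01], 'ee_rot': [0.993, 0.116, 0.001, 0.001], 'ft_force': [-0.047, -0.996, 4.371], 'grip_width': 0.069, 'finger_force': 45.001}
```

Request:
{"method": "jog_arm", "body": {"motion": [[[0, 0, 0.02, 0, 0, 0, 0], [0, 0, 0.06, 0, 0, 0, 0], [-0.01, -0.01, 0.1, 0, 0, 0, 0], [-0.035, -0.03, 0.125, 0, 0, 0, 0], [-0.06, -0.052, 0.15, 0, 0, 0, 0], [-0.085, -0.074, 0.17, 0, 0, 0, 0], [-0.11, -0.096, 0.18, 0, 0, 0, 0], [-0.135, -0.118, 0.18, 0, 0, 0, 0], [-0.16, -0.14, 0.18, 0, 0, 0, 0], [-0.185, -0.161, 0.18, 0, 0, 0, 0]]]}}

```text
time_s: 25.1
tool_pos: [0.4208, -0.1688, 0.188]
ee_rot: [0.993, 0.116, -0.001, -0.001]
ft_force: [1.4, -0.4, -4.0]
grip_width: 0.069
finger_force: 45.0
```

Request:
{"method": "jog_arm", "body": {"motion": [[[0.003, -0.03, 0, 0, 0, 0, 0], [0.007, -0.06, 0, 0, 0, 0, 0], [0.01, -0.09, -0.01, 0, 0, 0, 0], [0.014, -0.12, -0.02, 0, 0, 0, 0], [0.017, -0.15, -0.03, 0, 0, 0, 0], [0.019, -0.17, -0.03, 0, 0, 0, 0], [0.019, -0.17, -0.03, 0, 0, 0, 0], [0.019, -0.17, -0.03, 0, 0, 0, 0], [0.019, -0.17, -0.03, 0, 0, 0, 0]]]}}

```text
time_s: 25.85
tool_pos: [0.4418, -0.3366, 0.1576]
ee_rot: [0.993, 0.116, -0.001, -0.002]
ft_force: [0.2, 0.7, -4.5]
grip_width: 0.0691
finger_force: 45.0
```

Run:
```python
from h import *
st(); f=grab('wrist','w11.png'); X=cloud(f)
m=region(f,X,(150,0,500,330),.009,.021); 
n,l,sx,c=cv2.connectedComponentsWithStats(m.astype(np.uint8));k=1+sx[1:,4].argmax();print('plate',rect(X[l==k]))
for n in('scene','side'):
    S=grab(n); X=cloud(S)
    D=X[...,:2]-[.443,-.339]; m=(np.hypot(D[...,0],D[...,1])<.05)&(abs(X[...,2]-.18)<.012); print(n,rect(X[m]))
    b=(180,170,280,300) if n=='scene' else (350,80,450,190)
cv2.imwrite('pics/s11.png',cv2.resize(S['pixels'][70:190,320:460,::-1],None,fx=4,fy=4,interpolation=3))
```

```text
{'time_s': 25.85, 'joint_positions': [0.75, 0.546, -0.211, 1.772, 0.144, 0.842, -0.865], 'tool_pos': [0.442, -0.337, 0.158], 'ee_rot': [0.993, 0.116, -0.001, -0.002], 'ft_force': [0.177, 0.736, -4.459], 'grip_width': 0.069, 'finger_force': 44.997}
plate (array([ 504. , -324.2]), array([224.3, 130.4]), 13.3, 18252, np.float64(0.0153))
scene (array([ 447.3, -339.5]), array([70.2, 79.2]), 49.7, 747, np.float64(0.179))
side (array([ 441.3, -333.5]), array([72.2, 71.2]), 60.0, 228, np.float64(0.1793))
```

View pics/s11.png

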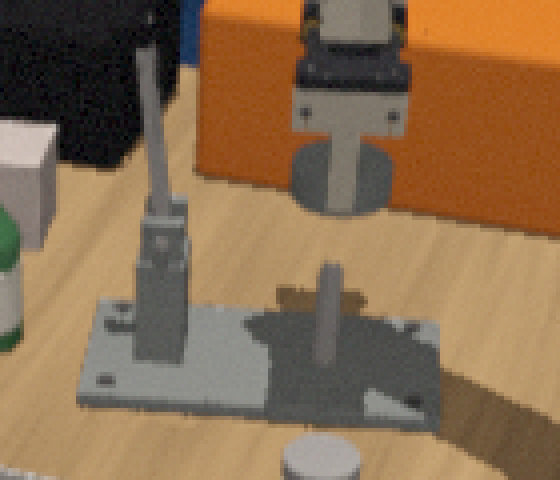

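The ring hangs level above the post (post tip at crop (331,265), foot at (323,362)), and the arm leans clear. A quick check of the post by ray casting:

Run:
```python
from h import *
st(); S=bot.grab_frame('side'); print(ray(S,320+331/4,70+265/4,.099).round(4),ray(S,320+323/4-.4,70+361/4,.015).round(4))
X=cloud(S); D=X[...,:2]-[.443,-.339]; m=(np.hypot(D[...,0],D[...,1])<.03)&(X[...,2]>.03)&(X[...,2]<.095); P=X[m]; print(len(P),np.median(P,0))
o=-S['R'].T@S['t']; d=np.median(P,0)[:2]-o[:2]; d/=np.hypot(*d); print('axis',np.median(P,0)[:2]+.008*d)
W=bot.grab_frame('wrist'); X=cloud(W); D=X[...,:2]-[.442,-.337]; m=(np.hypot(D[...,0],D[...,1])<.06)&(abs(X[...,2]-.178)<.012); print(rect(X[m]))
```

```text
{'time_s': 26.0, 'joint_positions': [0.749, 0.544, -0.211, 1.771, 0.145, 0.842, -0.865], 'tool_pos': [0.442, -0.337, 0.159], 'ee_rot': [0.993, 0.117, -0.0, -0.001], 'ft_force': [0.994, 0.014, -4.047], 'grip_width': 0.07, 'finger_force': 44.997}
[ 0.4403 -0.3296  0.099 ] [ 0.4417 -0.3329  0.015 ]
125 [ 0.4419873  -0.33233893  0.06398241]
axis [ 0.44371976 -0.34014908]
(array([ 452.1, -335.1]), array([50.3, 98.8]), 12.9, 9483, np.float64(0.1792))
```

Request:
{"method": "jog_arm", "body": {"motion": [[[0.001, -0.002, -0.015, 0, 0, 0, 0], [0.001, -0.002, -0.03, 0, 0, 0, 0], [0.001, -0.002, -0.04, 0, 0, 0, 0], [0.001, -0.002, -0.045, 0, 0, 0, 0], [0.001, -0.002, -0.05, 0, 0, 0, 0], [0.001, -0.002, -0.055, 0, 0, 0, 0], [0.001, -0.002, -0.06, 0, 0, 0, 0], [0.001, -0.002, -0.068, 0, 0, 0, 0], [0.001, -0.002, -0.076, 0, 0, 0, 0], [0.001, -0.002, -0.084, 0, 0, 0, 0]]]}}

```text
time_s: 26.93
tool_pos: [0.4433, -0.3404, 0.074]
ee_rot: [0.993, 0.116, 0.0, 0.0]
ft_force: [-0.3, -0.2, -5.6]
grip_width: 0.0691
finger_force: 45.0
```

Request:
{"method": "jog_arm", "body": {"motion": [[[0, 0.001, -0.012, 0, 0, 0, 0], [0, 0.001, -0.024, 0, 0, 0, 0], [0, 0.001, -0.036, 0, 0, 0, 0], [0, 0.001, -0.044, 0, 0, 0, 0], [0, 0.001, -0.05, 0, 0, 0, 0], [0, 0.001, -0.053, 0, 0, 0, 0], [0, 0.001, -0.054, 0, 0, 0, 0], [0, 0.001, -0.054, 0, 0, 0, 0]]]}}

```text
time_s: 27.6
tool_pos: [0.4435, -0.3395, 0.0209]
ee_rot: [0.993, 0.116, 0.0, 0.0]
ft_force: [0.0, -0.9, -4.0]
grip_width: 0.0694
finger_force: 45.0
```

Request:
{"method": "jog_arm", "body": {"motion": [[[0, 0, 0, 0, 0, 0, 0.093], [0, 0, 0, 0, 0, 0, 0.093], [0, 0, 0, 0, 0, 0, 0.093], [0, 0, 0, 0, 0, 0, 0.093], [0, 0, 0, 0, 0, 0, 0.093], [0, 0, 0.02, 0, 0, 0, 0.093], [0, 0, 0.06, 0, 0, 0, 0.093], [0, 0, 0.1, 0, 0, 0, 0.093], [0, 0, 0.14, 0, 0, 0, 0.093], [0, 0, 0.17, 0, 0, 0, 0.093]]]}}

```text
time_s: 28.43
tool_pos: [0.4442, -0.3398, 0.1943]
ee_rot: [0.993, 0.116, 0.002, 0.001]
ft_force: [-0.4, -1.1, -0.6]
grip_width: 0.093
finger_force: 0.0
```

Run:
```python
from h import *
st()
for n in('side','scene'):
    S=bot.grab_frame(n); X=cloud(S); D=X[...,:2]-[.443,-.339]; r=np.hypot(D[...,0],D[...,1]); m=(r<.033)&(r>.014)&(X[...,2]>.022)&(X[...,2]<.09); print(n,rect(X[m]),np.nanpercentile(X[m][:,2],[50,95]))
S=comps('side',(100,130,420,300),(.026,.036),100); comps('side',(100,130,420,300),(.002,.02),500,50,S)
```

```text
{'time_s': 28.433, 'joint_positions': [0.759, 0.505, -0.221, 1.724, 0.133, 0.923, -0.854], 'tool_pos': [0.444, -0.34, 0.194], 'ee_rot': [0.993, 0.116, 0.002, 0.001], 'ft_force': [-0.375, -1.123, -0.647], 'grip_width': 0.093, 'finger_force': 0.0}
side (array([ 442.7, -336.1]), array([64. , 58.9]), 15.5, 215, np.float64(0.0412)) [0.04115643 0.04445489]
scene (array([ 444.4, -347.1]), array([61.8, 48.6]), 6.1, 230, np.float64(0.0419)) [0.04188912 0.04473729]
side (0.026, 0.036) [ 936.9 -176.3] [261.7  93.3] 68.7 215 0.0314 [216. 156.]
side (0.026, 0.036) [607.  144.2] [39.6 43.7] 25.3 152 0.0305 [276. 249.]
side (0.026, 0.036) [338.7 159.6] [142.4  70. ] 18.2 1060 0.0347 [386. 286.]
side (0.002, 0.02) [ 499.3 -321.6] [229.4 133.4] 12.8 1549 0.0156 [379. 162.]
side (0.002, 0.02) [597.  36.] [161.6 339.2] 0.1 5415 0.0054 [299. 230.]
```

w1 is home, its top at z=0.041. Now the small ring.

Request:
{"method": "jog_arm", "body": {"motion": [[[-0.004, 0.03, 0, 0, 0, 0, 0.06], [-0.008, 0.07, 0, 0, 0, 0, 0.06], [-0.012, 0.11, 0, 0, 0, 0, 0.06], [-0.016, 0.14, 0, 0, 0, 0, 0.06], [0.0, 0.175, 0, 0, 0, 0.6, 0.06], [0.02, 0.21, 0, 0, 0, 1.6, 0.06], [0.04, 0.245, 0, 0, 0, 2.6, 0.06], [0.06, 0.28, 0, 0, 0, 3.6, 0.06], [0.08, 0.315, 0, 0, 0, 4.6, 0.06], [0.1, 0.35, 0, 0, 0, 5.6, 0.06]]]}}

```text
time_s: 29.42
tool_pos: [0.5429, 0.0123, 0.1891]
ee_rot: [0.935, 0.355, -0.002, -0.0]
ft_force: [0.7, 0.0, 0.5]
grip_width: 0.0602
finger_force: 0.0
```

Request:
{"method": "jog_arm", "body": {"motion": [[[0.02, 0.035, 0, 0, 0, 0.8, 0.06], [0.035, 0.07, 0, 0, 0, 0.8, 0.06], [0.035, 0.105, 0, 0, 0, 0.8, 0.06], [0.035, 0.115, 0, 0, 0, 0.8, 0.06], [0.035, 0.115, 0, 0, 0, 0.8, 0.06], [0.035, 0.115, 0, 0, 0, 0.8, 0.06], [0.035, 0.115, 0, 0, 0, 0.8, 0.06]]]}}

```text
time_s: 30.0
tool_pos: [0.578, 0.1224, 0.1897]
ee_rot: [0.923, 0.384, -0.001, 0.001]
ft_force: [-0.4, -0.8, 0.0]
grip_width: 0.0603
finger_force: 0.0
```

Run:
```python
from h import *
st(); f=grab('wrist'); comps('wrist',(100,0,560,260),(.026,.036),300,60,f); comps('wrist',(0,0,640,260),(.002,.022),1500,50,f)
```

```text
{'time_s': 30.0, 'joint_positions': [-0.002, 0.578, -0.396, 1.631, 0.258, 0.987, -1.267], 'tool_pos': [0.578, 0.122, 0.19], 'ee_rot': [0.923, 0.384, -0.001, 0.001], 'ft_force': [-0.42, -0.836, 0.022], 'grip_width': 0.06, 'finger_force': 0.0}
wrist (0.026, 0.036) [608.3 143.5] [41.7 41.9] 46.3 713 0.0301 [328. 159.]
wrist (0.026, 0.036) [403.1 193.2] [18.7 53.5] 41.7 396 0.0343 [175. 251.]
wrist (0.002, 0.022) [598.3  42.3] [159.4 301.1] 0.2 20856 0.0045 [363. 191.]
wrist (0.002, 0.022) [410.3 309.1] [101.3  44.6] 25.3 1791 0.0062 [121. 171.]
```

Request:
{"method": "jog_arm", "body": {"motion": [[[0.015, 0.01, -0.02, 0, 0, 0, 0.06], [0.03, 0.0206, -0.04, 0, 0, 0, 0.06], [0.03, 0.0206, -0.075, 0, 0, 0, 0.06], [0.03, 0.0206, -0.11, 0, 0, 0, 0.06], [0.03, 0.0206, -0.14, 0, 0, 0, 0.06], [0.03, 0.0206, -0.16, 0, 0, 0, 0.06], [0.03, 0.0206, -0.173, 0, 0, 0, 0.06], [0.03, 0.0206, -0.18, 0, 0, 0, 0.06], [0.03, 0.0206, -0.18, 0, 0, 0, 0.06], [0.03, 0.0206, -0.18, 0, 0, 0, 0.06]]]}}

```text
time_s: 30.88
tool_pos: [0.6092, 0.1458, 0.0116]
ee_rot: [0.923, 0.385, 0.001, 0.0]
ft_force: [0.5, 0.0, -0.6]
grip_width: 0.0605
finger_force: 0.0
```

Request:
{"method": "jog_arm", "body": {"motion": [[[0, 0, 0, 0, 0, 0, 0], [0, 0, 0, 0, 0, 0, 0], [0, 0, 0, 0, 0, 0, 0], [0, 0, 0, 0, 0, 0, 0], [0, 0, 0, 0, 0, 0, 0], [0, 0, 0, 0, 0, 0, 0]]], "grip_force": 40}}

```text
time_s: 31.38
tool_pos: [0.6093, 0.1464, 0.0119]
ee_rot: [0.923, 0.385, 0.001, 0.0]
ft_force: [-0.3, 0.0, 5.7]
grip_width: 0.0426
finger_force: 40.0
```

Run:
```python
from h import *
st()
```

```text
{'time_s': 31.383, 'joint_positions': [-0.09, 0.843, -0.308, 1.673, 0.369, 0.681, -1.37], 'tool_pos': [0.609, 0.146, 0.012], 'ee_rot': [0.923, 0.385, 0.001, 0.0], 'ft_force': [-0.349, 0.025, 5.718], 'grip_width': 0.043, 'finger_force': 40.002}
```

Request:
{"method": "jog_arm", "body": {"motion": [[[0, 0, 0.015, 0, 0, 0, 0], [0, 0, 0.045, 0, 0, 0, 0], [0, 0, 0.08, 0, 0, 0, 0], [-0.01, -0.02, 0.11, 0, 0, -0.8, 0], [-0.03, -0.045, 0.135, 0, 0, -1.8, 0], [-0.05, -0.08, 0.155, 0, 0, -2.8, 0], [-0.07, -0.115, 0.17, 0, 0, -3.8, 0], [-0.09, -0.15, 0.18, 0, 0, -4.8, 0], [-0.11, -0.185, 0.18, 0, 0, -5.8, 0], [-0.13, -0.22, 0.18, 0, 0, -6.4, 0]]]}}

```text
time_s: 32.22
tool_pos: [0.478, -0.0735, 0.1913]
ee_rot: [0.993, 0.114, 0.001, 0.0]
ft_force: [0.6, -1.4, -0.8]
grip_width: 0.0421
finger_force: 40.0
```

Request:
{"method": "jog_arm", "body": {"motion": [[[-0.02, -0.035, 0, 0, 0, 0, 0], [-0.04, -0.07, 0, 0, 0, 0, 0], [-0.055, -0.1, 0, 0, 0, 0, 0], [-0.05, -0.135, 0, 0, 0, 0, 0], [-0.045, -0.17, -0.01, 0, 0, 0, 0], [-0.04, -0.205, -0.02, 0, 0, 0, 0], [-0.036, -0.235, -0.03, 0, 0, 0, 0], [-0.033, -0.255, -0.03, 0, 0, 0, 0], [-0.033, -0.264, -0.03, 0, 0, 0, 0], [-0.033, -0.264, -0.03, 0, 0, 0, 0]]]}}

```text
time_s: 33.05
tool_pos: [0.4451, -0.3384, 0.1599]
ee_rot: [0.993, 0.114, -0.001, 0.0]
ft_force: [-0.3, 0.3, -1.3]
grip_width: 0.0424
finger_force: 40.0
```

Run:
```python
from h import *
bot.grab_frame('side');st(); S=bot.grab_frame('side')
for n in ('side','scene'):
    f=bot.grab_frame(n);X=cloud(f);p=np.array(bot.state()['tool_pos']); D=X[...,:2]-p[:2]
    for z0 in(-.004,.0):
        m=(np.hypot(D[...,0],D[...,1])<.05)&(X[...,2]>p[2]+z0)&(X[...,2]<p[2]+.02); q=X[m]; print(n,m.sum(),rect(q),[c.round(0).tolist() for c in (np.argwhere(m).min(0),np.argwhere(m).max(0))])
cv2.imwrite('pics/s12.png',cv2.resize(S['pixels'][70:190,320:460,::-1],None,fx=4,fy=4,interpolation=3))
```

```text
{'time_s': 33.1, 'joint_positions': [0.745, 0.546, -0.211, 1.763, 0.145, 0.85, -0.872], 'tool_pos': [0.446, -0.336, 0.16], 'ee_rot': [0.993, 0.115, -0.0, -0.001], 'ft_force': [-0.035, 0.191, -0.043], 'grip_width': 0.042, 'finger_force': 39.999}
side 130 (array([ 436.8, -324.2]), array([43.4, 53.8]), 31.6, 130, np.float64(0.1741)) [[107, 397], [120, 412]]
side 114 (array([ 436.8, -324.2]), array([43.4, 53.8]), 31.6, 114, np.float64(0.1752)) [[107, 397], [120, 412]]
scene 355 (array([ 453.6, -334. ]), array([51.6, 54.1]), 54.3, 355, np.float64(0.1745)) [[193, 157], [213, 186]]
scene 329 (array([ 453.6, -334. ]), array([51.6, 54.1]), 54.3, 329, np.float64(0.1753)) [[193, 157], [213, 186]]
```

View pics/s12.png

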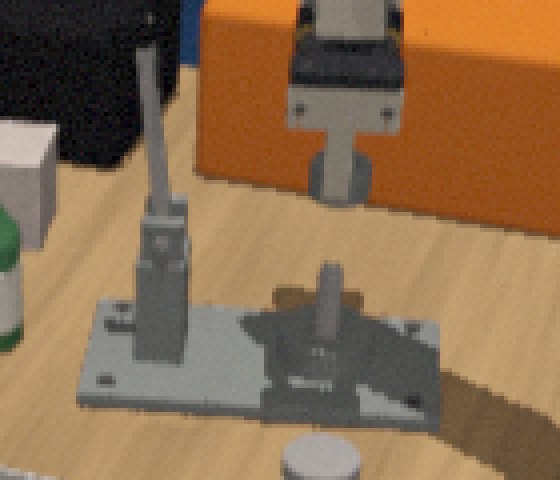

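The small ring hangs level at crop (340,178), nearly the same column as the first ring did before it threaded cleanly. Lowering.

Request:
{"method": "jog_arm", "body": {"motion": [[[0, 0, -0.015, 0, 0, 0, 0], [0, 0, -0.03, 0, 0, 0, 0], [0, 0, -0.04, 0, 0, 0, 0], [0, 0, -0.046, 0, 0, 0, 0], [0, 0, -0.051, 0, 0, 0, 0], [0, 0, -0.056, 0, 0, 0, 0], [0, 0, -0.061, 0, 0, 0, 0], [0, 0, -0.066, 0, 0, 0, 0], [0, 0, -0.072, 0, 0, 0, 0], [0, 0, -0.078, 0, 0, 0, 0]]]}}

```text
time_s: 34.08
tool_pos: [0.4463, -0.3365, 0.0823]
ee_rot: [0.993, 0.116, 0.0, 0.0]
ft_force: [-0.4, -0.6, -1.6]
grip_width: 0.0423
finger_force: 40.0
```

Request:
{"method": "jog_arm", "body": {"motion": [[[0, 0, -0.01, 0, 0, 0, 0], [0, 0, -0.02, 0, 0, 0, 0], [0, 0, -0.026, 0, 0, 0, 0], [0, 0, -0.03, 0, 0, 0, 0], [0, 0, -0.033, 0, 0, 0, 0], [0, 0, -0.033, 0, 0, 0, 0], [0, 0, -0.033, 0, 0, 0, 0]]]}}

```text
time_s: 34.67
tool_pos: [0.4464, -0.3364, 0.0497]
ee_rot: [0.993, 0.116, 0.0, 0.0]
ft_force: [-0.1, 0.2, -0.5]
grip_width: 0.0422
finger_force: 40.0
```

Request:
{"method": "jog_arm", "body": {"motion": [[[0, 0, 0, 0, 0, 0, 0.065], [0, 0, 0, 0, 0, 0, 0.065], [0, 0, 0, 0, 0, 0, 0.065], [0, 0, 0, 0, 0, 0, 0.065], [0, 0, 0.01, 0, 0, 0, 0.065], [0, 0, 0.03, 0, 0, 0, 0.065], [0, 0, 0.06, 0, 0, 0, 0.065], [0, 0, 0.1, 0, 0, 0, 0.065], [0, 0, 0.14, 0, 0, 0, 0.065], [0, 0, 0.18, 0, 0, 0, 0.065]]]}}

```text
time_s: 35.5
tool_pos: [0.4458, -0.336, 0.2323]
ee_rot: [0.993, 0.116, 0.0, 0.0]
ft_force: [1.3, -0.6, 0.1]
grip_width: 0.0651
finger_force: 0.0
```

Run:
```python
from h import *
st()
for n in('side','scene'):
    S=bot.grab_frame(n); X=cloud(S); D=X[...,:2]-[.443,-.339]; r=np.hypot(D[...,0],D[...,1])
    for a,b in((.014,.019),(.024,.033)):
        m=(r<b)&(r>a)&(X[...,2]>.022)&(X[...,2]<.12); print(n,rect(X[m]),np.nanpercentile(X[m][:,2],[50,95]).round(4))
```

```text
{'time_s': 35.5, 'joint_positions': [0.757, 0.466, -0.228, 1.671, 0.119, 1.018, -0.848], 'tool_pos': [0.446, -0.336, 0.232], 'ee_rot': [0.993, 0.116, 0.0, 0.0], 'ft_force': [1.294, -0.617, 0.075], 'grip_width': 0.065, 'finger_force': 0.0}
side (array([ 441. , -335.4]), array([34.1, 29.8]), 21.7, 33, np.float64(0.0659)) [0.0659 0.0708]
side (array([ 442.4, -332.8]), array([63.7, 52.2]), 9.9, 143, np.float64(0.0403)) [0.0403 0.0522]
scene (array([ 444.7, -341.5]), array([32.4, 32.6]), 81.7, 45, np.float64(0.0676)) [0.0676 0.0704]
scene (array([ 454.8, -351.5]), array([62.9, 29.8]), 43.4, 113, np.float64(0.0424)) [0.0424 0.0459]
```

Both rings are home, the stack top at z≈0.067. Now I fetch the arm.

Request:
{"method": "jog_arm", "body": {"motion": [[[0, 0, 0.04, 0, 0, 0, 0.05], [0, 0, 0.08, 0, 0, 0, 0.05], [0.02, 0.005, 0.11, 0, 0, 0, 0.05], [0.06, 0.014, 0.11, 0, 0, 0, 0.05], [0.1, 0.023, 0.11, 0, 0, 0, 0.05], [0.13, 0.03, 0.11, 0, 0, 0, 0.05], [0.1535, 0.035, 0.11, 0, 0, 0, 0.05], [0.1535, 0.035, 0.11, 0, 0, 0, 0.05], [0.1535, 0.035, 0.11, 0, 0, 0, 0.05], [0.1535, 0.035, 0.11, 0, 0, 0, 0.05]]]}}

```text
time_s: 36.43
tool_pos: [0.5986, -0.302, 0.3394]
ee_rot: [0.993, 0.115, -0.001, 0.0]
ft_force: [0.3, 0.2, -0.7]
grip_width: 0.0502
finger_force: 0.0
```

Run:
```python
from h import *
st(); f=bot.grab_frame('wrist'); X=cloud(f)
D=X[...,:2]-[.4433,-.3389]; c,s=np.cos(np.radians(13.2)),np.sin(np.radians(13.2)); lx=D[...,0]*c+D[...,1]*s; ly=-D[...,0]*s+D[...,1]*c
for n in('scene','side','wrist'):
    f=bot.grab_frame(n);X=cloud(f);D=X[...,:2]-[.4433,-.3389];lx=D[...,0]*c+D[...,1]*s; ly=-D[...,0]*s+D[...,1]*c
    m=(abs(ly)<.02)&(lx>.08)&(lx<.25)&(X[...,2]>.15)&(X[...,2]<.29)
    for a in(.16,.19,.22,.25,.27):
        k=m&(abs(X[...,2]-a)<.012); print(n,a,k.sum(),np.percentile(lx[k],[5,50,95]).round(3) if k.any() else'',np.median(ly[k]).round(3) if k.any() else '')
```

```text
{'time_s': 36.433, 'joint_positions': [0.553, 0.591, -0.237, 1.137, 0.133, 1.429, -1.004], 'tool_pos': [0.599, -0.302, 0.339], 'ee_rot': [0.993, 0.115, -0.001, 0.0], 'ft_force': [0.305, 0.176, -0.674], 'grip_width': 0.05, 'finger_force': 0.0}
scene 0.16 45 [0.125 0.132 0.249] -0.003
scene 0.19 42 [0.127 0.135 0.137] -0.001
scene 0.22 36 [0.131 0.138 0.14 ] -0.001
scene 0.25 33 [0.127 0.154 0.159] -0.006
scene 0.27 151 [0.137 0.152 0.161] -0.0
side 0.16 39 [0.119 0.125 0.247] 0.006
side 0.19 41 [0.123 0.128 0.134] 0.006
side 0.22 38 [0.126 0.132 0.137] 0.006
side 0.25 67 [0.125 0.135 0.153] 0.006
side 0.27 90 [0.133 0.146 0.158] 0.007
wrist 0.16 45 [0.131 0.246 0.249] -0.011
wrist 0.19 0  
wrist 0.22 1 [0.128 0.128 0.128] -0.01
wrist 0.25 40 [0.126 0.129 0.16 ] -0.002
wrist 0.27 625 [0.136 0.149 0.16 ] 0.001
```

The tab is at stand x≈149 mm, z≈0.265. I centre on it, grip it and swing the arm down.

Request:
{"method": "jog_arm", "body": {"motion": [[[-0.01, -0.003, 0, 0, 0, 0, 0.05], [-0.01, -0.003, -0.03, 0, 0, 0, 0.05], [-0.01, -0.003, -0.06, 0, 0, 0, 0.05], [-0.01, -0.003, -0.08, 0, 0, 0, 0.05], [-0.01, -0.003, -0.093, 0, 0, 0, 0.05], [-0.01, -0.003, -0.093, 0, 0, 0, 0.05], [-0.01, -0.003, -0.093, 0, 0, 0, 0.05]]]}}

```text
time_s: 37.22
tool_pos: [0.5889, -0.3048, 0.2467]
ee_rot: [0.993, 0.115, -0.0, -0.0]
ft_force: [0.1, 0.1, -0.0]
grip_width: 0.0499
finger_force: 0.0
```

Request:
{"method": "jog_arm", "body": {"motion": [[[0, 0, 0, 0, 0, 0, 0], [0, 0, 0, 0, 0, 0, 0], [0, 0, 0, 0, 0, 0, 0], [0, 0, 0, 0, 0, 0, 0], [0, 0, 0, 0, 0, 0, 0], [0, 0, 0, 0, 0, 0, 0], [0, 0, 0, 0, 0, 0, 0]]], "grip_force": 12}}

```text
time_s: 37.8
tool_pos: [0.5897, -0.3035, 0.2471]
ee_rot: [0.993, 0.116, 0.0, -0.001]
ft_force: [-1.0, 1.7, 2.0]
grip_width: 0.0162
finger_force: 12.0
```

Request:
{"method": "jog_arm", "body": {"motion": [[[-0.014, -0.003, 0.0015, 0, 0, 0, 0], [-0.028, -0.0065, 0.0025, 0, 0, 0, 0], [-0.042, -0.01, 0.0015, 0, 0, 0, 0], [-0.057, -0.013, -0.0006, 0, 0, 0, 0], [-0.071, -0.0165, -0.0045, 0, 0, 0, 0], [-0.085, -0.02, -0.0096, 0, 0, 0, 0], [-0.098, -0.023, -0.016, 0, 0, 0, 0], [-0.11, -0.026, -0.024, 0, 0, 0, 0]]]}}

```text
time_s: 38.47
tool_pos: [0.4797, -0.3292, 0.2237]
ee_rot: [0.993, 0.116, 0.001, -0.0]
ft_force: [-0.3, 2.3, 3.9]
grip_width: 0.0159
finger_force: 12.0
```

Request:
{"method": "jog_arm", "body": {"motion": [[[-0.012, -0.003, -0.009, 0, 0, 0, 0], [-0.022, -0.005, -0.0195, 0, 0, 0, 0], [-0.032, -0.0075, -0.031, 0, 0, 0, 0], [-0.04, -0.0095, -0.043, 0, 0, 0, 0], [-0.047, -0.011, -0.056, 0, 0, 0, 0], [-0.0535, -0.0125, -0.07, 0, 0, 0, 0], [-0.057, -0.0133, -0.081, 0, 0, 0, 0], [-0.06, -0.014, -0.092, 0, 0, 0, 0], [-0.062, -0.0145, -0.103, 0, 0, 0, 0], [-0.063, -0.0147, -0.114, 0, 0, 0, 0]]]}}

```text
time_s: 39.3
tool_pos: [0.415, -0.3444, 0.108]
ee_rot: [0.993, 0.116, -0.001, -0.001]
ft_force: [-2.6, 1.1, 2.2]
grip_width: 0.0165
finger_force: 12.0
```

Request:
{"method": "jog_arm", "body": {"motion": [[[0, 0, -0.003, 0, 0, 0, 0], [0, 0, -0.006, 0, 0, 0, 0], [0, 0, -0.006, 0, 0, 0, 0], [0, 0, -0.006, 0, 0, 0, 0]]]}}

```text
time_s: 39.63
tool_pos: [0.4148, -0.3444, 0.1025]
ee_rot: [0.993, 0.116, -0.002, -0.001]
ft_force: [-4.6, 2.2, 0.9]
grip_width: 0.0156
finger_force: 12.0
```

Request:
{"method": "jog_arm", "body": {"motion": [[[0, 0, 0, 0, 0, 0, 0.05], [0, 0, 0, 0, 0, 0, 0.05], [0, 0, 0, 0, 0, 0, 0.05], [0, 0, 0, 0, 0, 0, 0.05], [0, 0, 0.02, 0, 0, 0, 0.05], [0, 0, 0.05, 0, 0, 0, 0.05], [0, 0, 0.07, 0, 0, 0, 0], [0, 0, 0.07, 0, 0, 0, 0], [0, 0, 0.07, 0, 0, 0, 0], [0, 0, 0.07, 0, 0, 0, 0]]]}}

```text
time_s: 40.47
tool_pos: [0.4163, -0.3448, 0.1721]
ee_rot: [0.993, 0.116, -0.0, -0.0]
ft_force: [-0.3, 0.4, -1.3]
grip_width: 0.0276
finger_force: 0.0
```

Request:
{"method": "jog_arm", "body": {"motion": [[[0, 0, -0.015, 0, 0, 0, 0], [0, 0, -0.025, 0, 0, 0, 0], [0, 0, -0.03, 0, 0, 0, 0], [0, 0, -0.033, 0, 0, 0, 0], [0, 0, -0.035, 0, 0, 0, 0], [0, 0, -0.036, 0, 0, 0, 0], [0, 0, -0.036, 0, 0, 0, 0]]]}}

```text
time_s: 41.05
tool_pos: [0.4161, -0.3463, 0.1389]
ee_rot: [0.993, 0.115, -0.0, 0.001]
ft_force: [-5.8, 1.4, 16.1]
grip_width: 0.0004
finger_force: 8.0
```

A 16 N push meets a solid stop at the expected height. I retreat and check everything.

Request:
{"method": "jog_arm", "body": {"motion": [[[0, 0, 0.02, 0, 0, 0, 0], [0, 0, 0.06, 0, 0, 0, 0.03], [0, 0, 0.1, 0, 0, 0, 0.05], [0, 0, 0.14, 0, 0, 0, 0.05], [0, 0, 0.18, 0, 0, 0, 0.05], [0.03, 0.03, 0.2, 0, 0, 0, 0.05], [0.05, 0.06, 0.22, 0, 0, 0, 0.05], [0.06, 0.1, 0.22, 0, 0, 0, 0.05], [0.06, 0.1, 0.22, 0, 0, 0, 0.05], [0.06, 0.1, 0.22, 0, 0, 0, 0.05]]]}}

```text
time_s: 41.88
tool_pos: [0.478, -0.2411, 0.3568]
ee_rot: [0.993, 0.12, 0.0, -0.001]
ft_force: [-0.0, -1.3, 0.1]
grip_width: 0.0494
finger_force: 0.0
```

Run:
```python
from h import *
st(); S=grab('side','end.png'); X=cloud(S); c,s=np.cos(np.radians(13.2)),np.sin(np.radians(13.2))
for n in('side','scene'):
    f=bot.grab_frame(n);X=cloud(f);D=X[...,:2]-[.4433,-.3389];lx=D[...,0]*c+D[...,1]*s; ly=-D[...,0]*s+D[...,1]*c
    for a,b in((-.04,-.025),(.02,.04),(.06,.08)):
        m=(abs(ly)<.02)&(lx>a)&(lx<b)&(X[...,2]>.08)&(X[...,2]<.2); print(n,a,np.percentile(X[m][:,2],[50,90]).round(4))
B=dict(hook=(250,310,360,365,.02,.08),case=(345,265,435,310,.02,.06),jar=(385,175,415,213,.06,.09),gel=(300,105,330,160,.1,.2),cup=(170,250,215,305,.07,.1))
X=cloud(S)
for k,b in B.items(): print(k,*rect(X[region(S,X,b[:4],*b[4:])]))
comps('scene',(230,150,450,335),(.002,.02),500)
```

```text
{'time_s': 41.883, 'joint_positions': [0.635, 0.34, -0.302, 1.513, 0.101, 1.304, -1.008], 'tool_pos': [0.478, -0.241, 0.357], 'ee_rot': [0.993, 0.12, 0.0, -0.001], 'ft_force': [-0.004, -1.331, 0.079], 'grip_width': 0.049, 'finger_force': 0.0}
side -0.04 [0.1308 0.1407]
side 0.02 [0.1225 0.1249]
side 0.06 [0.1219 0.1245]
scene -0.04 [0.1398 0.1422]
scene 0.02 [0.1238 0.1254]
scene 0.06 [0.1235 0.1255]
hook [444.9 336.5] [167.4  67.5] 17.8 1165 0.0421
case [332.6 155.3] [159.9  75.5] 18.8 2239 0.0354
jar [ 394.7 -140.4] [47.9 51.2] 34.5 266 0.0746
gel [ 696.1 -291.4] [49.  43.2] 5.7 245 0.1181
cup [720.3 307.1] [68.3 68.8] 55.5 452 0.0806
scene (0.002, 0.02) [502.4 343.9] [223.  135.7] 17.9 1029 0.0035 [420. 167.]
scene (0.002, 0.02) [599.   26.2] [162.8 351. ] 0.2 6429 0.0055 [340. 229.]
```

View pics/end.png

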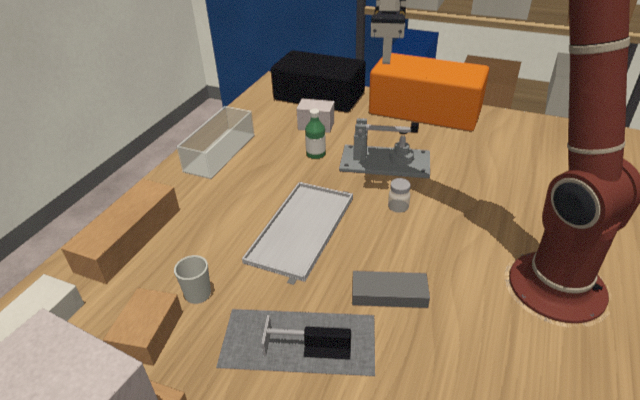

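The final picture shows both rings stacked on the post at (402,150) with the arm level above them. The empty tray is over the strip at (300,230), the hook stands upright on its mat at (310,340), and the bystanders are unmoved. Handing in.

```bash
python3 -c "
from bench import bot
print(bot.hand_in())"
```

```text
the job is handed in; nothing more can be done
None
```

The job is handed in at about 42 s: the tray's near edge is across the strip, both rings present (70 mm below, 43 mm on top) are fully home on the post, the hold-down arm is lowered to its stop, and the hook, reset once after it was found shifted, stands upright on its mat with the other things unmoved.

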